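# Fetch the salt pot from behind the condiments

## Task

On the buffet table the little lidded salt pot stands hemmed in at the back of the wooden condiment board. First, without shifting the salt pot, clear the sauce bottle, the jar and the square tin off the board, all three standing upright on the long shallow aluminium tray; next set the salt pot upright in the middle of the round cork trivet while they wait there; only then put the bottle, jar and tin back upright on the board, each on the very spot where it stood at the start. Do not knock anything over or push the blue mug or the steel shaker aside.

Things in the scene. Friction and masses are not known exactly. Their poses are not given: they have to be found in the camera images.
- board: Fixed wooden board, 210 (x) x 236 (y) mm, top 12 mm above the table; lips 10 mm high at x = +-102. Origin: centre of underside. Flat round marks, 66 mm wide, at (x, y) = (-38, 0), (30, 68), (30, -68), on which bottle, jar and tin start in any order, and (30, 0) for the salt pot; all within 5 mm. A fixed steel toothpick pot, 32 mm wide, top 69 mm above the table, at (-75, 90). Yaw within 0.25 rad.
- tray: Fixed shallow aluminium tray, the side area: 310 (its x) x 130 (its y) mm outside, walls 4 mm thick, 14 mm high in all, inner floor 4 mm above the table. Origin: centre of its underside. Left or right of the board, trivet on the other side; turned up to 0.12 rad.
- trivet: Fixed round cork trivet, 110 mm across, upper face 8 mm above the table. Origin: centre of its underside.
- bottle: Loose tall amber glass sauce bottle with paper label, 155 mm high: body 50 mm across up to 92 mm, tapering to a neck 26 mm across, and a black cap 30 mm across from 126 to 155 mm height. 0.18 to 0.35 kg. Origin: centre of its underside, z up.
- jar: Loose squat clear glass jar with paper label, 100 mm high: body 58 mm across up to 62 mm, steel lid 48 mm across from 74 to 100 mm height. 0.18 to 0.35 kg. Origin: centre of its underside, z up.
- tin: Loose square metal tin with a cardboard-brown band, 48 x 48 mm, 110 mm high, straight-sided; its x and y axes are square to its faces; starts turned at most 0.25 rad from the board's axes. 0.14 to 0.28 kg. Origin: centre of its underside, z up.
- saltpot: Loose low white ceramic salt pot, 52 mm across and 32 mm high, with a white lid 53 mm across from 32 to 38 mm and a knob 14 mm across on top up to 50 mm (lid and pot are one piece). 0.08 to 0.17 kg. Starts on the back centre mark. Origin: centre of its underside, z up.
- mug: Loose blue mug, 76 mm across, 90 mm high, a bystander standing beyond the board. To be left alone. Origin: centre of its underside.
- shaker: Loose steel shaker, 42 mm across, 72 mm high, a bystander standing beyond the board. To be left alone. Origin: centre of its underside.

How it is judged:
On the way, in this order (a step that is already met when the one before it is completed fails the run):
1. bottle, jar and tin all stand upright on the tray, the salt pot still on its mark (within 25 mm of where it started) (x of bottle in the frame of tray between -0.135 and 0.135 m and y of bottle in the frame of tray between -0.05 and 0.05 m and z of bottle in the frame of tray between -0.002 and 0.012 m and angle between each of bottle, jar, tin's own z axis and vertical below 0.12 rad and linear speed of each of bottle, jar, tin below 0.03 m/s and x of jar in the frame of tray between -0.135 and 0.135 m and y of jar in the frame of tray between -0.05 and 0.05 m and z of jar in the frame of tray between -0.002 and 0.012 m and x of tin in the frame of tray between -0.135 and 0.135 m and y of tin in the frame of tray between -0.05 and 0.05 m and z of tin in the frame of tray between -0.002 and 0.012 m and distance of saltpot from where it was at the start of the episode below 0.025 m), for 0.2 s.
2. the salt pot stands upright in the middle of the trivet (within 15 mm), bottle, jar and tin still standing on the tray (horizontal distance between saltpot and trivet below 0.015 m and z of saltpot in the frame of trivet between 0.004 and 0.013 m and angle between each of saltpot, bottle, jar, tin's own z axis and vertical below 0.12 rad and linear speed of each of saltpot, bottle, jar, tin below 0.03 m/s and x of bottle in the frame of tray between -0.135 and 0.135 m and y of bottle in the frame of tray between -0.05 and 0.05 m and z of bottle in the frame of tray between -0.002 and 0.012 m and x of jar in the frame of tray between -0.135 and 0.135 m and y of jar in the frame of tray between -0.05 and 0.05 m and z of jar in the frame of tray between -0.002 and 0.012 m and x of tin in the frame of tray between -0.135 and 0.135 m and y of tin in the frame of tray between -0.05 and 0.05 m and z of tin in the frame of tray between -0.002 and 0.012 m), for 0.2 s.
At the end, for the whole second after the job is handed in: The salt pot stands upright and at rest within 15 mm of the middle of the trivet; bottle, jar and tin each stand upright and at rest within 15 mm of where that one stood at the start (horizontal distance between saltpot and trivet below 0.015 m and z of saltpot in the frame of trivet between 0.004 and 0.013 m and angle between saltpot's own z axis and vertical below 0.12 rad and linear speed of each of saltpot, bottle, jar, tin below 0.03 m/s and distance of each of bottle, jar, tin from where it was at the start of the episode below 0.015 m and angle between each of bottle, jar, tin's own z axis and vertical below 0.1 rad); the robot touches nothing.
It fails at once if bottle, jar, tin or salt pot is tipped more than 40 degrees (angle between any of bottle, jar, tin, saltpot's own z axis and vertical above 0.7 rad).
It fails at once if mug or shaker pushed more than 25 mm or knocked over (distance of any of mug, shaker from where it was at the start of the episode above 0.025 m or angle between any of mug, shaker's own z axis and vertical above 0.5 rad).
It also fails if it takes over 128 s, if anything falls off the work surface, if the arm or the gripper's body presses on something with over 40 N, if the wrist force passes 120 N, or if a joint passes its speed limit or range.

## Robot

A 7-joint arm with a two-finger parallel gripper is mounted at the origin on the work surface. World frame = base frame: x ahead of the robot, y to its left, z up, the work surface at z = 0. Lengths are in m, angles in rad, forces in N, time in s.
With the tool pointing down it reaches from about 0.35 to 0.9 m from the base axis. Payload 19.9 kg.
Tool frame: the origin (TCP) lies on the centre line of the jaws, within the pads' length; the fingertips stand 25 mm ahead of it and the grasp point (between the pads) lies 6 mm ahead of it; z points along the fingers, x is the direction in which the jaws open and shut, and the axes are right-handed (so a half turn about z gives the same grasp; the last joint's range is limited). The gripper opens to 94 mm and grips with 3 to 60 N. Pads are 16 mm wide; open, the fingers measure 119 mm over their backs; the gripper's body (75 mm by 177 mm) begins 78 mm behind the grasp point.
Start: joints at [-1.163, 0.417, -0.01, 1.614, 0.005, 1.111, -0.053], TCP at [0.271, 0.563, 0.23] pointing down, gripper open.
Joint ranges: [-2.81, 2.81], [-0.39, 2.02], [-1.27, 1.25], [0.06, 2.57], [-1.19, 4.33], [0.19, 2], [-2.82, 2.82]. Speed limits (rad/s): [1.89, 1.89, 2.39, 2.39, 3.01, 3.01, 3.01].

## Interface

Orientations are given as a rotation vector (axis times angle).
In Python, from cell import arm gives the robot as it stands.
- The arm moves only by the shell command python3 -m handwheel 'ROWS' [FORCE]. ROWS is text: rows parted by semicolons, each of 5 numbers parted by spaces: the closure, from 0 (fully open) to 1 (shut), then the shift along the tool's x, y, z in m, then the turn about the tool's z in degrees. In form: hand tx ty tz yaw; .... A call has exactly 5 rows; each row is the pose to reach, as a shift and turn from the pose measured when the call began, along the tool's axes at that moment; what a row does not reach only later rows make up. A row lasts 1/10 s, in which the tool goes at most 50 mm and 8.59 degrees, less where a joint would pass 70% of its speed; a pose out of reach is approached as far as the arm can. A call with a gripper value outside its range is refused whole. The fingers move at their own pace and stop on an object; FORCE is the grip in N (left out, the last holds). Time passes only in rows, so rows that repeat a pose let the fingers close, or fill a call up. It gives the time, the measured TCP pose, the force and the opening at its end, in the units of the state.
- arm.get_state(): the state, without advancing time (a new reading comes with each control period).
- arm.camera(name): name is "scene" or "top" or "wrist"; returns a dict with "image" (420x560x3 uint8, blue, green, red), "K" (3x3 intrinsics, pixels), "camera_from_world" (4x4, takes a point from world to camera coordinates). Camera axes: x right, y down, z forward; pixel columns grow to the right and rows downward; lengths in m; the calibration is good to about 2 mm. A picture is of the moment at which its call begins. There is no depth.
- arm.job_done(): hands the job in, once; it reports no verdict.
The state is a dict: "time": time; "joint_positions": joint angles; "joint_vel": joint speeds; "joint_efforts": joint torques, N m; "ee_pos": TCP position; "eef_rot": TCP orientation; "ft_force": force on the tool from outside, world axes, zero at the start; "ft_torque": the same for the moment, N m; "gripper_width": finger opening in m.
Only numpy, scipy, OpenCV 4.12 (cv2) and the standard library are available. Lean on these libraries where they do the work, as an engineer would, in place of code of your own. Each camera call takes 0.05 s, during which the arm holds its last target.

## Working session

There is one attempt and no reset: what is moved stays moved. The work goes in short steps, Python scripts to look and compute and a shell command to move; the robot and the scene stay as the last step left them, time stands still between calls to the robot, and variables do not carry over. Pictures are saved under pics/ and viewed, and the job is handed in when it is done.

```bash
ls; mkdir -p pics; python3 - <<'E'
from cell import arm
import cv2,numpy as np
s=arm.get_state()
for k,v in s.items(): print(k,np.round(v,4))
for n in ["scene","top","wrist"]:
    c=arm.camera(n); cv2.imwrite(f"pics/{n}0.png",c["image"]); print(n,c["K"].round(1).tolist(),c["camera_from_world"].round(4).tolist())
    np.savez(f"{n}0.npz",**c)
E
```

```text
pics
time 0.0
joint_positions [-1.1635  0.418  -0.0103  1.6142  0.0047  1.1107 -0.053 ]
joint_vel [-0.0009 -0.0003 -0.0004 -0.0003  0.0019 -0.0003  0.0007]
joint_efforts [ 3.00000e-04 -8.51257e+01  6.39100e-01 -4.25988e+01 -4.88000e-02
  1.86000e-02  2.00000e-04]
ee_pos [0.271  0.5628 0.2298]
eef_rot [ 2.6594e+00  1.6711e+00 -1.6000e-03]
ft_force [-0.428   0.3021 -0.2434]
ft_torque [-0.0178  0.0793  0.0124]
gripper_width 0.0941
scene [[492.2, 0.0, 275.4], [0.0, 492.2, 212.6], [0.0, 0.0, 1.0]] [[0.5169, 0.856, -0.0102, -0.2971], [0.7298, -0.4469, -0.5173, -0.4087], [-0.4474, 0.26, -0.8557, 1.5015], [0.0, 0.0, 0.0, 1.0]]
top [[436.8, 0.0, 286.4], [0.0, 436.8, 210.4], [0.0, 0.0, 1.0]] [[0.0276, -0.9996, 0.0057, -0.0189], [-0.9888, -0.0281, -0.1468, 0.5995], [0.1469, -0.0015, -0.9892, 1.0136], [0.0, 0.0, 0.0, 1.0]]
wrist [[368.0, 0.0, 277.2], [0.0, 368.0, 203.2], [0.0, 0.0, 1.0]] [[0.4338, 0.901, -0.0015, -0.6256], [0.8626, -0.4149, 0.2894, -0.03], [0.2602, -0.1269, -0.9572, 0.3932], [0.0, 0.0, 0.0, 1.0]]
```

View pics/top0.png

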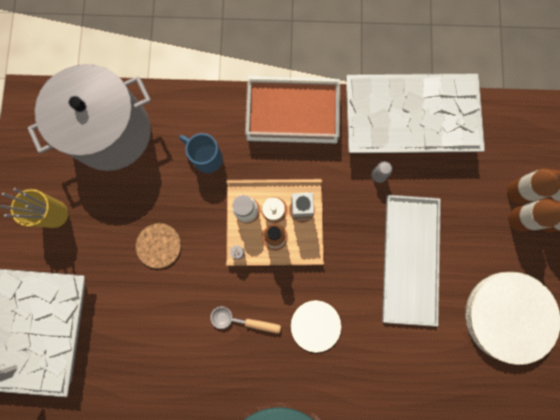

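View pics/scene0.png

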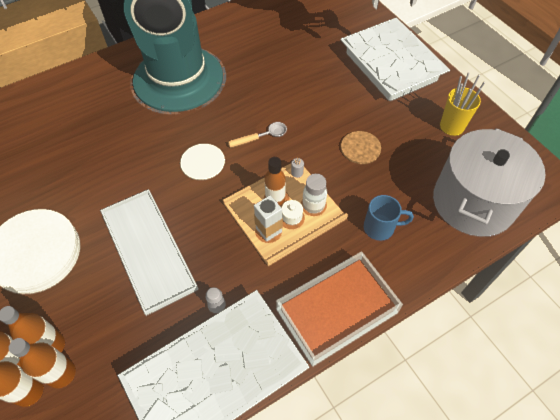

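View pics/wrist0.png

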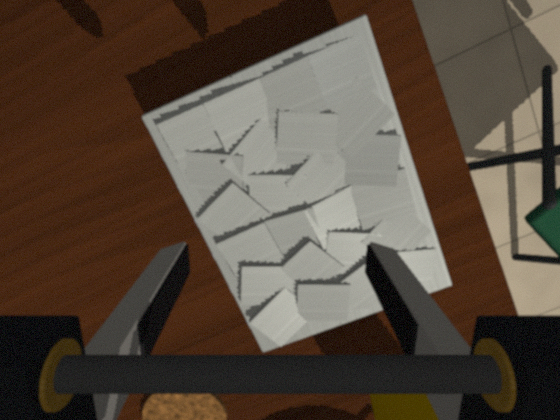

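The top view shows the board centred near (275,223), with the jar back-left (244,208), tin back-right (303,205), salt pot (273,210) and bottle in front (275,235). The tray is at (412,260), the trivet at (158,246), the mug at (204,152) and the shaker at (382,172). I'll enlarge it for measuring.

```bash
cat > h.py <<'E'
import numpy as np,cv2
def ray(c,u,v,z):
    K,T=c["K"],c["camera_from_world"]; R=T[:3,:3];o=-R.T@T[:3,3]
    d=R.T@np.linalg.solve(K,[u,v,1]); return o+d*(z-o[2])/d[2]
def proj(c,p):
    q=c["camera_from_world"]@np.r_[p,1]; q=c["K"]@q[:3]; return q[:2]/q[2]
def tri(cs,uvs):
    A=[];b=[]
    for c,(u,v) in zip(cs,uvs):
        P=c["K"]@c["camera_from_world"][:3]
        for r,w in((0,u),(1,v)):
            a=P[r]-w*P[2];A.append(a[:3]);b.append(-a[3])
    return np.linalg.lstsq(np.array(A),np.array(b),rcond=None)[0]
E
python3 - <<'E'
import cv2,numpy as np
from h import *
t=np.load("top0.npz");s=np.load("scene0.npz")
im=t["image"]
cv2.imwrite("pics/topcrop.png",cv2.resize(im[170:275,215:335],None,fx=6,fy=5.7,interpolation=cv2.INTER_CUBIC)[:600])
cv2.imwrite("pics/scenecrop.png",cv2.resize(s["image"][145:275,215:355],None,fx=4.6,fy=4.6,interpolation=cv2.INTER_CUBIC)[:600])
# trivet
hsv=cv2.cvtColor(im,cv2.COLOR_BGR2HSV)
print(hsv[246,158],hsv[100,20],hsv[250,100])
for n,(u,v),z in [("board",(275,223),.012),("tray",(412,260),.004),("trivet",(158,246),.008)]: print(n,ray(t,u,v,z).round(3))
E
```

```text
[ 14 126 198] [ 10 153 108] [ 10 152 104]
board [0.572 0.025 0.012]
tray [ 0.49  -0.317  0.004]
trivet [0.507 0.313 0.008]
```

View pics/topcrop.png

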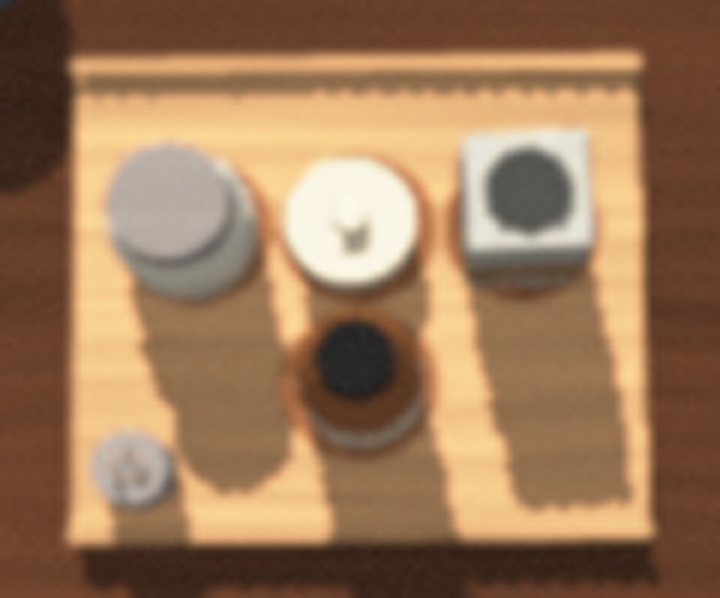

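View pics/scenecrop.png

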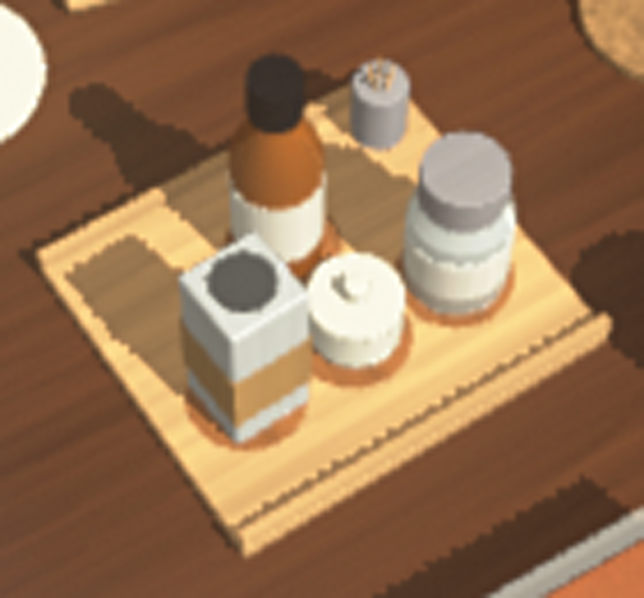

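```bash
python3 - <<'E'
import cv2,numpy as np
from h import *
t=np.load("top0.npz");s=np.load("scene0.npz")
f=lambda x,y:(215+(x+.5)/6-.5,170+(y+.5)/5.7-.5)
g=lambda x,y:(215+(x+.5)/4.6-.5,145+(y+.5)/4.6-.5)
for n,tp,sp,z in [("bottle",(355,360),(275,75),.167),("jar",(168,202),(466,170),.112),("salt",(351,222),(354,283),.050),("tin",(527,192),(243,281),.122),("pick",(131,470),(380,76),.069)]:
    c=ray(t,*f(*tp),z); d=ray(s,*g(*sp),z)
    print(n,c.round(4),d.round(4),tri([t,s],[f(*tp),g(*sp)]).round(4))
for n,p,z in [("FL",(68,545),.022),("FR",(655,543),.022),("BL",(72,62),.022),("BR",(642,55),.022)]: print(n,ray(t,*f(*p),z).round(4))
# tin corners
for p in [(462,140),(587,130),(592,247),(470,250)]: print("tin",ray(t,*f(*p),.122).round(4))
hsv=cv2.cvtColor(t["image"],cv2.COLOR_BGR2HSV)
# trivet
m=((hsv[...,2]>135)&(hsv[...,1]>80)).astype(np.uint8); m2=np.zeros_like(m); m2[215:280,125:190]=m[215:280,125:190]
cn=max(cv2.findContours(m2,0,1)[0],key=cv2.contourArea); e=cv2.fitEllipse(cn); print(e, ray(t,*e[0],.008).round(4), "w",(ray(t,e[0][0]+e[1][0]/2,e[0][1],.008)-ray(t,e[0][0]-e[1][0]/2,e[0][1],.008))[1])
# tray
m=((hsv[...,1]<70)&(hsv[...,2]>90)).astype(np.uint8); m2=np.zeros_like(m); m2[190:335,375:450]=m[190:335,375:450]
cn=max(cv2.findContours(m2,0,1)[0],key=cv2.contourArea); r=cv2.minAreaRect(cn); print(r)
b=np.array([ray(t,*p,.014) for p in cv2.boxPoints(r)]); print(b.round(4),b.mean(0),np.linalg.norm(b[1]-b[0]),np.linalg.norm(b[2]-b[1]))
for n,p,z in [("mugtop",(202,147),.09),("shaker",(383,168),.072)]: print(n,ray(t,*p,z).round(3))
E
```

```text
bottle [0.5329 0.0236 0.167 ] [0.5315 0.0253 0.167 ] [0.533  0.024  0.1694]
jar [0.5993 0.0977 0.112 ] [0.599  0.0984 0.112 ] [0.5993 0.0979 0.1127]
salt [0.6026 0.0301 0.05  ] [0.5948 0.0345 0.05  ] [0.6009 0.0301 0.0621]
tin [ 0.6055 -0.0375  0.122 ] [ 0.6025 -0.0365  0.122 ] [ 0.6048 -0.0376  0.126 ]
pick [0.4948 0.1116 0.069 ] [0.4982 0.1116 0.069 ] [0.4954 0.1128 0.0648]
FL [0.4646 0.1408 0.022 ]
FR [ 0.472  -0.0966  0.022 ]
BL [0.6744 0.1492 0.022 ]
BR [ 0.6844 -0.088   0.022 ]
tin [ 0.6257 -0.0127  0.122 ]
tin [ 0.631  -0.0596  0.122 ]
tin [ 0.5843 -0.0623  0.122 ]
tin [ 0.5818 -0.0168  0.122 ]
((157.62042236328125, 245.0279998779297), (42.92228317260742, 45.004554748535156), 45.935359954833984) [0.5096 0.3137 0.008 ] w -0.10591137408763585
((411.82635498046875, 260.05706787109375), (56.378726959228516, 130.6862030029297), 1.7899105548858643)
[[ 0.3339 -0.2384  0.014 ]
 [ 0.6534 -0.2501  0.014 ]
 [ 0.6529 -0.3916  0.014 ]
 [ 0.3335 -0.3739  0.014 ]] [ 0.4934142  -0.31349002  0.014     ] 0.319637813917731 0.1415236116891229
mugtop [0.739 0.202 0.09 ]
shaker [ 0.705 -0.231  0.072]
```

```bash
cat > go.py <<'E'
import sys,numpy as np
from cell import arm
from scipy.spatial.transform import Rotation as R
def need(x,y,z,th):
    s=arm.get_state();M=R.from_rotvec(s["eef_rot"]).as_matrix()
    d=M.T@(np.array([x,y,z])-s["ee_pos"])
    cur=np.degrees(np.arctan2(M[1,0],M[0,0])); yaw=-((th-cur+180)%360-180)
    print("t",round(s["time"],2),"tcp",np.round(s["ee_pos"],4),"th",round(cur,1),"tilt",round(np.degrees(np.arccos(-M[2,2])),2),"w",round(s["gripper_width"],4),"F",np.round(s["ft_force"],1),"j1,7",np.round(s["joint_positions"][[0,6]],2))
    print("shift mm",np.round(d*1000,1),"yaw",round(yaw,1))
if __name__=="__main__": need(*map(float,sys.argv[1:]))
E
python3 go.py .5325 .024 .23 90
```

```text
t 0.15 tcp [0.2711 0.5629 0.23  ] th 64.3 tilt 0.05 w 0.0939 F [-0.   0.   0.3] j1,7 [-1.16 -0.05]
shift mm [-3.721e+02  4.693e+02  4.000e-01] yaw -25.7
```

```bash
python3 -m handwheel '0 -0.037 0.047 0 -5; 0 -0.074 0.094 0 -10; 0 -0.111 0.141 0 -15; 0 -0.148 0.188 0 -20; 0 -0.185 0.235 0 -25' 20; python3 go.py .5325 .024 .23 90
```

```text
time: 0.65
ee_pos: [0.3813, 0.3365, 0.2301]
eef_rot: [2.231, 2.211, -0.001]
ft_force: [1.8, -0.4, 0.1]
gripper_width: 0.0937
t 0.65 tcp [0.3813 0.3365 0.2301] th 89.5 tilt 0.05 w 0.0937 F [ 1.8 -0.4  0.1] j1,7 [-0.8   0.78]
shift mm [-3.111e+02  1.539e+02  3.000e-01] yaw -0.5
```

```bash
python3 -m handwheel '0 -0.045 0.022 0 0; 0 -0.090 0.045 0 0; 0 -0.135 0.067 0 0; 0 -0.180 0.090 0 0; 0 -0.225 0.112 0 0' >/dev/null; python3 go.py .5325 .024 .23 90
```

```text
t 1.15 tcp [0.4904 0.1115 0.2304] th 89.5 tilt 0.04 w 0.0939 F [1.2 0.8 0.5] j1,7 [-0.46  1.32]
shift mm [-87.2  42.8   0.5] yaw -0.5
```

```bash
python3 -m handwheel '0 -0.040 0.020 0 0; 0 -0.070 0.034 0 0; 0 -0.087 0.043 0 0; 0 -0.087 0.043 0 0; 0 -0.087 0.043 0 0' >/dev/null; python3 go.py .5325 .024 .158 90
python3 - <<'E'
from cell import arm
import cv2,numpy as np
c=arm.camera("wrist"); cv2.imwrite("pics/w1.png",c["image"]); np.savez("w1.npz",**c)
E
```

```text
t 1.65 tcp [0.5324 0.0244 0.2302] th 89.5 tilt 0.05 w 0.0937 F [-1.2  0.6 -0.5] j1,7 [-0.32  1.53]
shift mm [-0.4  0.1 72.2] yaw -0.5
```

View pics/w1.png

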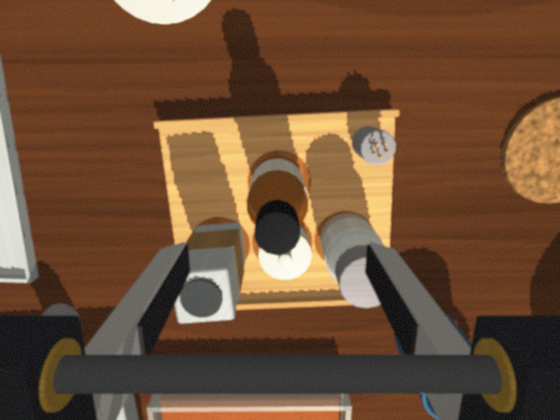

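The wrist view shows the bottle cap centred at about (278,227), midway between the fingers, and the lids of the jar (~(360,285)) and tin (~(203,297)). I'll check these against the top-view fixes.

```bash
python3 - <<'E'
import numpy as np
from h import *
c=np.load("w1.npz"); t=np.load("top0.npz")
for p,z in [((278,229),.167),((360,282),.112),((203,297),.122),((376,146),.069)]: print(ray(c,*p,z).round(4))
for p in [(.5325,.024,.167),(.5325,.024,.012),(.599,.098,.112),(.605,-.037,.122),(.602,.03,.05)]: print(p,proj(c,p).round(1))
E
python3 -m handwheel '0 0 0 0.020 0; 0 0 0 0.040 0; 0 0 0 0.060 0; 0 0 0 0.071 0; 0 0 0 0.071 0' >/dev/null; python3 go.py .5325 .024 .158 90
```

```text
[0.5305 0.0262 0.167 ]
[0.5987 0.0934 0.112 ]
[ 0.6057 -0.0349  0.122 ]
[0.4927 0.1104 0.069 ]
(0.5325, 0.024, 0.167) [274.5 231.9]
(0.5325, 0.024, 0.012) [275.7 177.5]
(0.599, 0.098, 0.112) [365.5 282.3]
(0.605, -0.037, 0.122) [200.4 296.3]
(0.602, 0.03, 0.05) [282.3 254.6]
t 2.2 tcp [0.5314 0.0258 0.1583] th 89.6 tilt 0.15 w 0.0938 F [-0.9 -0.5  0.6] j1,7 [-0.31  1.55]
shift mm [-1.8  1.1  0.3] yaw -0.4
```

```bash
python3 -m handwheel '0.5 0 0 0 0; 1 0 0 0 0; 1 0 0 0 0; 1 0 0 0 0; 1 0 0 0 0' 25; python3 go.py .5325 .024 .158 90
```

```text
time: 2.7
ee_pos: [0.5315, 0.0258, 0.1585]
eef_rot: [-2.228, -2.213, 0.003]
ft_force: [-0.7, 0.2, -0.2]
gripper_width: 0.0577
t 2.7 tcp [0.5315 0.0258 0.1585] th 89.6 tilt 0.13 w 0.0577 F [-0.7  0.2 -0.2] j1,7 [-0.31  1.55]
shift mm [-1.8  1.   0.5] yaw -0.4
```

```bash
python3 -m handwheel '1 0 0 0 0; 1 0 0 0 0; 1 0 0 0 0; 1 0 0 0 0; 1 0 0 0 0' 25; python3 go.py .5325 .024 .158 90
python3 - <<'E'
from cell import arm
import cv2,numpy as np
c=arm.camera("wrist"); cv2.imwrite("pics/w2.png",c["image"])
E
```

```text
time: 3.2
ee_pos: [0.5315, 0.0258, 0.1585]
eef_rot: [-2.228, -2.213, 0.003]
ft_force: [-0.8, 1.3, -0.8]
gripper_width: 0.0296
t 3.2 tcp [0.5315 0.0258 0.1585] th 89.6 tilt 0.14 w 0.0296 F [-0.8  1.3 -0.8] j1,7 [-0.31  1.55]
shift mm [-1.7  1.   0.5] yaw -0.4
```

View pics/w2.png

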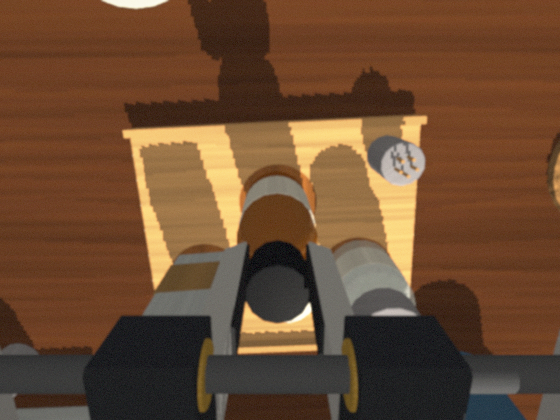

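```bash
python3 -m handwheel '1 0 0 -0.01 0; 1 0 0 -0.03 0; 1 0 0 -0.055 0; 1 0 0 -0.075 0; 1 0 0 -0.08 0'|tail -2; python3 -m handwheel '1 -0.02 -0.008 0 0; 1 -0.055 -0.02 0 0; 1 -0.09 -0.035 0 0; 1 -0.13 -0.05 0 0; 1 -0.17 -0.065 0 0' |tail -2; python3 go.py .403 -.31 .235 90
```

```text
ft_force: [0.6, 0.1, -2.5]
gripper_width: 0.0293
ft_force: [1.1, -0.4, -2.3]
gripper_width: 0.0297
t 4.25 tcp [ 0.4652 -0.1449  0.2405] th 89.6 tilt 0.03 w 0.0297 F [ 1.1 -0.4 -2.3] j1,7 [-0.1   1.87]
shift mm [-165.5  -61.2    5.4] yaw -0.4
```

```bash
python3 -m handwheel '1 -0.04 -0.015 0 0; 1 -0.08 -0.03 0 0; 1 -0.12 -0.045 0 0; 1 -0.15 -0.056 0 0; 1 -0.165 -0.061 0 0' |tail -2; python3 -m handwheel '1 0 0 0.02 0; 1 0 0 0.04 0; 1 0 0 0.06 0; 1 0 0 0.07 0; 1 0 0 0.07 0'|tail -2;python3 go.py .403 -.31 .1505 90
python3 - <<'E'
from cell import arm
import cv2,numpy as np
c=arm.camera("scene"); cv2.imwrite("pics/s3.png",c["image"][60:360])
c=arm.camera("top"); cv2.imwrite("pics/t3.png",c["image"])
E
```

```text
ft_force: [-0.5, 0.5, -2.4]
gripper_width: 0.0298
ft_force: [0.5, -0.5, -1.3]
gripper_width: 0.0295
t 5.25 tcp [ 0.4007 -0.3116  0.1689] th 89.5 tilt 0.16 w 0.0295 F [ 0.5 -0.5 -1.3] j1,7 [0.19 2.33]
shift mm [ 1.6  2.3 18.4] yaw -0.5
```

View pics/s3.png

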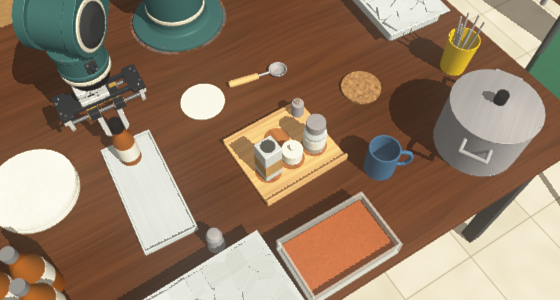

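The scene view shows the bottle upright at (124,143), over the near end of the tray. I'll lower it and release.

```bash
python3 -m handwheel '1 0 0.002 0.006 0; 1 0 0.002 0.011 0; 1 0 0.002 0.015 0; 1 0 0.002 0.018 0; 1 0 0.002 0.018 0'; python3 go.py .403 -.31 .1505 90
```

```text
time: 5.85
ee_pos: [0.4033, -0.3121, 0.1521]
eef_rot: [-2.232, -2.21, 0.001]
ft_force: [-0.0, -0.7, -2.8]
gripper_width: 0.0295
t 5.85 tcp [ 0.4033 -0.3121  0.1521] th 89.4 tilt 0.05 w 0.0295 F [-0.  -0.7 -2.8] j1,7 [0.2  2.34]
shift mm [ 2.1 -0.3  1.6] yaw -0.6
```

```bash
python3 -m handwheel '0.6 0 0 0 0; 0.4 0 0 0 0; 0.4 0 0 0 0; 0.4 0 0 0 0; 0.4 0 0 0 0';  python3 -m handwheel '0.2 0 0 0 0; 0 0 0 -0.02 0; 0 0 0 -0.05 0; 0 0 0 -0.08 0; 0 0 0 -0.08 0'; python3 go.py .599 .0965 .24 90
```

```text
time: 6.35
ee_pos: [0.4034, -0.3122, 0.1523]
eef_rot: [-2.232, -2.211, 0.001]
ft_force: [-0.3, -0.3, -0.3]
gripper_width: 0.0561
time: 6.85
ee_pos: [0.4046, -0.3132, 0.2356]
eef_rot: [2.229, 2.207, 0.002]
ft_force: [-0.7, -0.5, 0.2]
gripper_width: 0.0924
t 6.85 tcp [ 0.4046 -0.3132  0.2356] th 89.4 tilt 0.26 w 0.0924 F [-0.7 -0.5  0.2] j1,7 [0.16 2.28]
shift mm [411.5 190.4  -4.6] yaw -0.6
```

```bash
python3 -m handwheel '0 0.03 0.014 0 0; 0 0.07 0.032 0 0; 0 0.11 0.051 0 0; 0 0.15 0.07 0 0; 0 0.19 0.088 0 0'|tail -1;python3 -m handwheel '0 0.04 0.018 0 0; 0 0.08 0.036 0 0; 0 0.12 0.055 0 0; 0 0.155 0.071 0 0; 0 0.18 0.083 0 0'|tail -1; python3 go.py .599 .097 .24 90
python3 - <<'E'
from cell import arm
import cv2,numpy as np
c=arm.camera("wrist"); cv2.imwrite("pics/w4.png",c["image"]); np.savez("w4.npz",**c)
c=arm.camera("scene"); cv2.imwrite("pics/s4.png",c["image"][100:400,0:400])
E
```

```text
gripper_width: 0.0942
gripper_width: 0.094
t 7.85 tcp [0.58   0.0599 0.2344] th 89.6 tilt 0.21 w 0.094 F [ 0.1 -0.9 -0.5] j1,7 [-0.37  1.49]
shift mm [37.3 18.7 -5.6] yaw -0.4
```

View pics/w4.png

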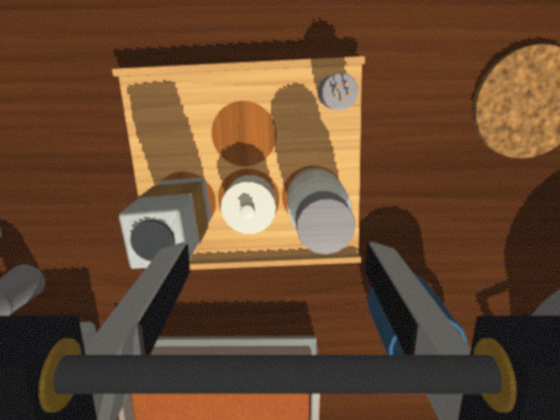

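View pics/s4.png

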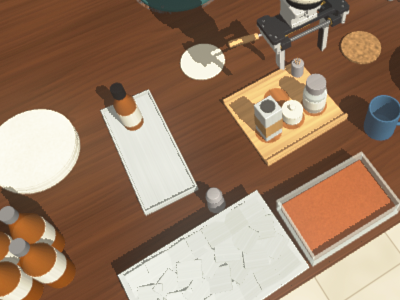

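The bottle stands upright on the tray at (127,110) in the cropped scene view. In the wrist view the jar lid is centred at (324,223), the salt lid at (249,205), the tin top at (153,240) and the empty bottle mark at (244,132).

```bash
python3 - <<'E'
import numpy as np
from h import *
c=np.load("w4.npz")
for n,p,z in [("jar",(324,224),.112),("salt",(248.5,205),.05),("tin",(153,240),.122),("bmark",(244,132.5),.012),("pick",(338,91),.069),("BL",(361,262),.022),("BR",(191,269),.022),("FL",(364,59),.022),("FR",(116,71),.022)]: print(n,ray(c,*p,z).round(4))
for p in [(120,215),(184,194),(193,249),(130,270)]: print("tincorner",p,ray(c,*p,.122).round(4))
E
```

```text
jar [0.5971 0.0982 0.112 ]
salt [0.6   0.033 0.05 ]
tin [ 0.6058 -0.0363  0.122 ]
bmark [0.5351 0.0275 0.012 ]
pick [0.4956 0.1119 0.069 ]
BL [0.6748 0.1517 0.022 ]
BR [ 0.6821 -0.035   0.022 ]
FL [0.4675 0.1422 0.022 ]
FR [ 0.4762 -0.0898  0.022 ]
tincorner (120, 215) [ 0.585  -0.0593  0.122 ]
tincorner (184, 194) [ 0.5687 -0.009   0.122 ]
tincorner (193, 249) [ 0.6136 -0.0056  0.122 ]
tincorner (130, 270) [ 0.6316 -0.0575  0.122 ]
```

```bash
python3 -m handwheel '0 0.02 0.01 0 0; 0 0.038 0.018 0 0; 0 0.038 0.018 0.03 0; 0 0.038 0.018 0.055 0; 0 0.038 0.018 0.08 0'|tail -1; python3 go.py .598 .098 .103 90
```

```text
gripper_width: 0.0939
t 8.45 tcp [0.5985 0.0989 0.1527] th 89.7 tilt 0.18 w 0.0939 F [ 0.4  0.4 -0.5] j1,7 [-0.4   1.46]
shift mm [-0.8 -0.6 49.7] yaw -0.3
```

```bash
python3 -m handwheel '0 -0.001 -0.001 0.015 0; 0 -0.001 -0.001 0.03 0; 0.1 -0.001 -0.001 0.045 0; 0.2 -0.001 -0.001 0.049 0; 0.3 -0.001 -0.001 0.049 0'|tail -2; python3 go.py .598 .098 .103 90;python3 -m handwheel '1 0 0 0 0; 1 0 0 0 0; 1 0 0 0 0; 1 0 0 0 0; 1 0 0 0 0' 30;python3 go.py .598 .098 .103 90
```

```text
ft_force: [0.0, -0.7, 0.5]
gripper_width: 0.0736
t 8.95 tcp [0.5975 0.0978 0.1033] th 89.7 tilt 0.15 w 0.0736 F [ 0.  -0.7  0.5] j1,7 [-0.38  1.47]
shift mm [0.2 0.5 0.3] yaw -0.3
time: 9.45
ee_pos: [0.5977, 0.098, 0.1036]
eef_rot: [2.225, 2.214, 0.002]
ft_force: [1.1, 1.7, 0.8]
gripper_width: 0.0497
t 9.45 tcp [0.5977 0.098  0.1036] th 89.7 tilt 0.17 w 0.0497 F [1.1 1.7 0.8] j1,7 [-0.38  1.47]
shift mm [0.  0.3 0.6] yaw -0.3
```

```bash
python3 -m handwheel '1 0 0 0 0; 1 0 0 -0.005 0; 1 0 0 -0.02 0; 1 0 0 -0.045 0; 1 0 0 -0.07 0'|tail -2; python3 -m handwheel '1 0 0 -0.025 0; 1 0 0 -0.05 0; 1 0 0 -0.07 0; 1 0 0 -0.08 0; 1 0 0 -0.08 0'|tail -2;python3 go.py .583 -.3175 .255 90
```

```text
ft_force: [0.1, 0.2, -2.2]
gripper_width: 0.0498
ft_force: [0.3, 0.8, -2.8]
gripper_width: 0.0499
t 10.45 tcp [0.5976 0.098  0.257 ] th 89.7 tilt 0.28 w 0.0499 F [ 0.3  0.8 -2.8] j1,7 [-0.41  1.43]
shift mm [-415.5  -12.6    2.3] yaw -0.3
```

```bash
python3 - <<'E'
from cell import arm
import cv2,numpy as np
c=arm.camera("scene"); cv2.imwrite("pics/s5.png",cv2.resize(c["image"][80:250,200:400],None,fx=3,fy=3))
E
```

```text
(no output)
```

View pics/s5.png

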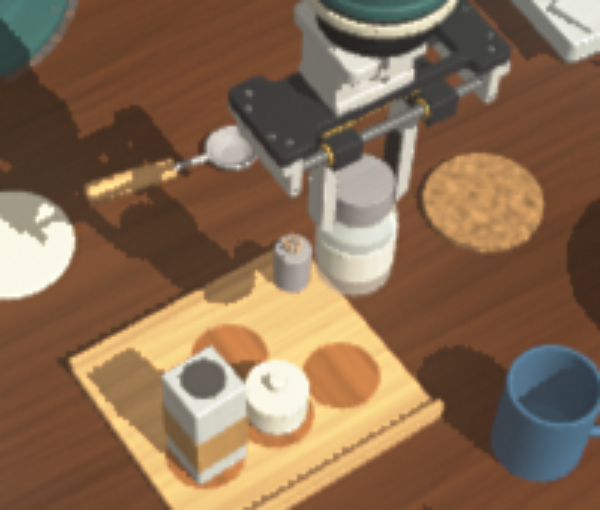

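The jar hangs upright in the jaws at (360,240), and the salt pot and tin are undisturbed. I'll carry it to the far end of the tray.

```bash
python3 -m handwheel '1 -0.02 0 0 0; 1 -0.055 -0.002 0 0; 1 -0.095 -0.004 0 0; 1 -0.135 -0.005 0 0; 1 -0.175 -0.006 0 0'|tail -1;python3 -m handwheel '1 -0.04 -0.002 0 0; 1 -0.08 -0.003 0 0; 1 -0.12 -0.004 0 0; 1 -0.16 -0.005 0 0; 1 -0.19 -0.006 0 0'|tail -2; python3 go.py .583 -.3175 .11 90
```

```text
gripper_width: 0.0496
ft_force: [0.6, -0.8, -2.8]
gripper_width: 0.0489
t 11.5 tcp [ 0.5815 -0.271   0.2535] th 89.6 tilt 0.09 w 0.0489 F [ 0.6 -0.8 -2.8] j1,7 [0.11 2.09]
shift mm [-46.3   2.  143.5] yaw -0.4
```

```bash
python3 -m handwheel '1 -0.025 0.001 0 0; 1 -0.043 0.002 0 0; 1 -0.046 0.002 0.02 0; 1 -0.046 0.002 0.055 0; 1 -0.046 0.002 0.09 0'|tail -1; python3 -m handwheel '1 0 0 0.015 0; 1 0 0 0.03 0; 1 0 0 0.045 0; 1 0 0 0.052 0; 1 0 0 0.052 0'|tail -2; python3 go.py .583 -.3175 .0956 90
python3 - <<'E'
from cell import arm
import cv2,numpy as np
c=arm.camera("scene"); cv2.imwrite("pics/s6.png",cv2.resize(c["image"][120:320,60:260],None,fx=2.8,fy=2.8))
E
```

```text
gripper_width: 0.0497
ft_force: [-1.1, 0.8, -2.5]
gripper_width: 0.0496
t 12.5 tcp [ 0.583  -0.3166  0.1095] th 89.7 tilt 0.09 w 0.0496 F [-1.1  0.8 -2.5] j1,7 [0.2  2.21]
shift mm [-0.8  0.  13.9] yaw -0.3
```

View pics/s6.png

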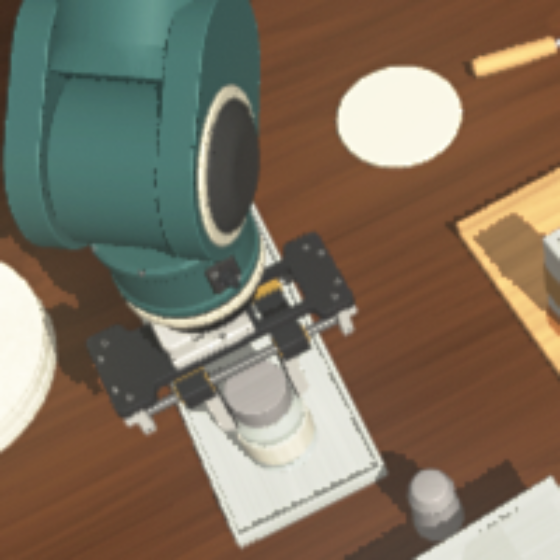

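The jar hangs upright over the tray's far end, with the shaker well clear. Lower the last 13 mm and release.

```bash
python3 -m handwheel '1 0 0 0.004 0; 1 0 0 0.008 0; 1 0 0 0.011 0; 1 0 0 0.0135 0; 1 0 0 0.0135 0'|tail -2; python3 go.py .583 -.3175 .0956 90; python3 -m handwheel '0.45 0 0 0 0; 0.3 0 0 0 0; 0.3 0 0 0 0; 0.2 0 0 0 0; 0 0 0 0 0';  python3 -m handwheel '0 0 0 0 0; 0 0 0 -0.03 0; 0 0 0 -0.07 0; 0 0 0 -0.11 0; 0 0 0 -0.15 0'|tail -1; python3 go.py .605 -.037 .23 94.6
```

```text
ft_force: [-0.4, -0.3, -3.2]
gripper_width: 0.0494
t 13.05 tcp [ 0.5831 -0.3168  0.0964] th 89.6 tilt 0.08 w 0.0494 F [-0.4 -0.3 -3.2] j1,7 [0.21 2.21]
shift mm [-0.7 -0.1  0.8] yaw -0.4
time: 13.55
ee_pos: [0.5832, -0.3168, 0.0965]
eef_rot: [2.228, 2.214, -0.002]
ft_force: [-0.6, -0.9, 0.3]
gripper_width: 0.0782
gripper_width: 0.0942
t 14.05 tcp [ 0.5831 -0.3166  0.2482] th 89.6 tilt 0.08 w 0.0942 F [-0.5  0.  -0.5] j1,7 [0.17 2.17]
shift mm [279.7  20.2  17.8] yaw -5.0
```

```bash
python3 -m handwheel '0 0.03 0.002 0 -1; 0 0.07 0.004 0 -2; 0 0.11 0.006 0 -3; 0 0.15 0.009 0 -4; 0 0.19 0.012 0 -4'|tail -1;python3 -m handwheel '0 0.02 0.002 0 0; 0 0.03 0.003 0 0; 0 0.03 0.003 0 0; 0 0.03 0.003 0 0; 0 0.03 0.003 0 0'|tail -1; python3 go.py .6055 -.0365 .23 94.6
python3 - <<'E'
from cell import arm
import cv2,numpy as np
c=arm.camera("wrist"); cv2.imwrite("pics/w7.png",c["image"]); np.savez("w7.npz",**c)
c=arm.camera("top"); cv2.imwrite("pics/t7.png",c["image"]); np.savez("t7.npz",**c)
E
```

```text
gripper_width: 0.0939
gripper_width: 0.094
t 15.05 tcp [ 0.5971 -0.0967  0.2481] th 93.6 tilt 0.1 w 0.094 F [ 0.  -0.9  0.6] j1,7 [-0.14  1.85]
shift mm [59.6 12.2 18. ] yaw -1.0
```

View pics/w7.png

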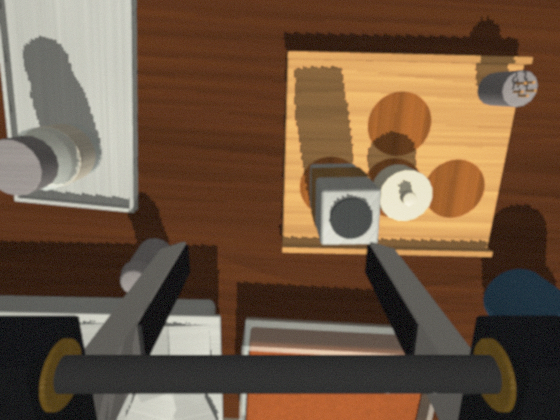

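View pics/t7.png

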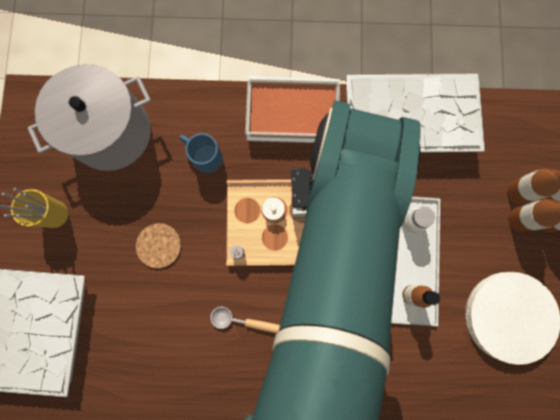

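Wrist view: tin top corners are near (317,190), (377,183), (380,242) and (322,246), with its dark disc at (350,217). The jar stands at the tray's far end and the jar mark is at (456,188). The top view confirms bottle and jar are standing on the tray.

```bash
python3 - <<'E'
import numpy as np
from h import *
c=np.load("w7.npz")
P=[ray(c,*p,.122) for p in [(317,190),(377,183),(380,242),(322,246)]]
print(np.round(P,4),np.mean(P,0).round(4))
for i in range(4):
    d=P[(i+1)%4]-P[i]; print(np.degrees(np.arctan2(d[1],d[0])).round(1),np.linalg.norm(d[:2]).round(4))
for n,p,z in [("disc",(350,217),.122),("jarmark",(456,188),.012),("bmark",(400,123),.012),("salt",(403.5,194),.05),("pick",(520,89),.069)]: print(n,ray(c,*p,z).round(4))
E
cat > rec.txt <<'E'
E
python3 - <<'E'
import cv2,numpy as np
c=np.load("w7.npz")["image"]
cv2.imwrite("pics/w7c.png",cv2.resize(c[150:260,290:480],None,fx=4,fy=4,interpolation=cv2.INTER_CUBIC))
E
```

```text
[[ 0.5844 -0.0651  0.122 ]
 [ 0.5758 -0.0188  0.122 ]
 [ 0.6251 -0.0094  0.122 ]
 [ 0.6316 -0.0565  0.122 ]] [ 0.6042 -0.0374  0.122 ]
100.5 0.0471
10.8 0.0502
-82.1 0.0476
-169.7 0.048
disc [ 0.6051 -0.0365  0.122 ]
jarmark [0.6007 0.1001 0.012 ]
bmark [0.5354 0.0281 0.012 ]
salt [0.6015 0.0299 0.05  ]
pick [0.4971 0.1082 0.069 ]
```

View pics/w7c.png

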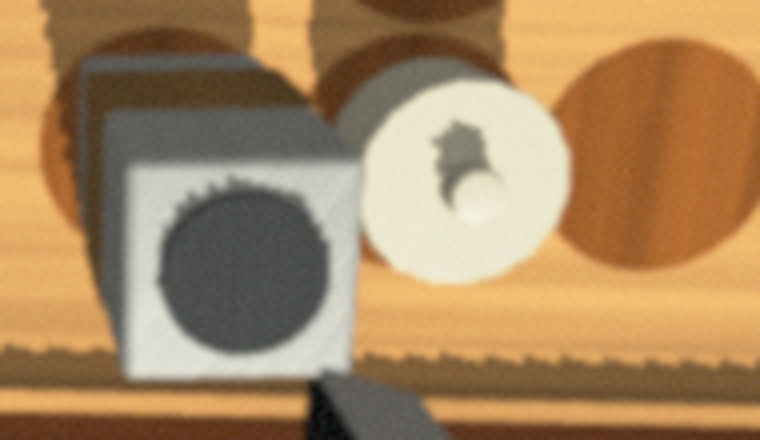

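```bash
python3 -m handwheel '0 0.02 0.004 0 -1.4; 0 0.045 0.009 0 -1.4; 0 0.059 0.012 0.01 -1.4; 0 0.059 0.012 0.04 -1.4; 0 0.059 0.012 0.06 -1.4'|tail -1; python3 go.py .605 -.037 .111 95
```

```text
gripper_width: 0.094
t 15.65 tcp [ 0.6049 -0.0358  0.1858] th 95.1 tilt 0.12 w 0.094 F [ 0.   0.1 -0.5] j1,7 [-0.21  1.79]
shift mm [-1.1  0.2 74.8] yaw 0.1
```

```bash
python3 -m handwheel '0 -0.001 0 0.02 0; 0 -0.001 0 0.045 0; 0.1 -0.001 0 0.065 0; 0.2 -0.001 0 0.074 0; 0.3 -0.001 0 0.074 0'|tail -2; python3 go.py .605 -.037 .111 95;python3 -m handwheel '1 0 0 0 0; 1 0 0 0 0; 1 0 0 0 0; 1 0 0 0 0; 1 0 0 0 0' 30|tail -2;python3 -m handwheel '1 0 0 0 0; 1 0 0 -0.005 0; 1 0 0 -0.02 0; 1 0 0 -0.04 0; 1 0 0 -0.06 0'|tail -2; python3 go.py .493 -.3135 .20 95
```

```text
ft_force: [-0.1, 0.3, 0.1]
gripper_width: 0.0732
t 16.15 tcp [ 0.6041 -0.0368  0.1105] th 95.1 tilt 0.24 w 0.0732 F [-0.1  0.3  0.1] j1,7 [-0.19  1.81]
shift mm [-0.3  0.8 -0.5] yaw 0.1
ft_force: [-0.8, -0.3, 6.3]
gripper_width: 0.0483
ft_force: [-0.2, -0.9, -2.2]
gripper_width: 0.0474
t 17.15 tcp [ 0.6047 -0.0368  0.1729] th 95.1 tilt 0.17 w 0.0474 F [-0.2 -0.9 -2.2] j1,7 [-0.21  1.79]
shift mm [-265.8 -135.8  -26.4] yaw 0.1
```

```bash
python3 -m handwheel '1 -0.015 -0.02 -0.01 0; 1 -0.045 -0.05 -0.02 0; 1 -0.085 -0.08 -0.025 0; 1 -0.125 -0.11 -0.026 0; 1 -0.165 -0.13 -0.026 0'|tail -1; python3 go.py .493 -.3135 .20 90;python3 -m handwheel '1 -0.03 0 0 2; 1 -0.06 0 0 4; 1 -0.085 0 0 5; 1 -0.09 0 0 5; 1 -0.09 0 0 5'|tail -2; python3 go.py .493 -.3135 .115 90
```

```text
gripper_width: 0.0478
t 17.65 tcp [ 0.4882 -0.2142  0.2011] th 95.0 tilt 0.1 w 0.0478 F [ 1.2  0.4 -0.7] j1,7 [0.04 2.13]
shift mm [-99.3  -4.    1.2] yaw 5.0
ft_force: [0.7, 1.0, -1.8]
gripper_width: 0.0476
t 18.15 tcp [ 0.496  -0.3044  0.2019] th 90.0 tilt 0.1 w 0.0476 F [ 0.7  1.  -1.8] j1,7 [0.17 2.22]
shift mm [-9.  -3.  86.9] yaw -0.0
```

Final release TCP height is 0.1105 − 0.008 ≈ 0.1025.

```bash
python3 -m handwheel '1 -0.005 -0.002 0.015 0; 1 -0.009 -0.003 0.04 0; 1 -0.009 -0.003 0.065 0; 1 -0.009 -0.003 0.085 0; 1 -0.009 -0.003 0.087 0'|tail -1; python3 go.py .493 -.3135 .1025 90
python3 - <<'E'
from cell import arm
import cv2,numpy as np
c=arm.camera("wrist"); cv2.imwrite("pics/w8.png",c["image"])
E
```

```text
gripper_width: 0.0479
t 18.65 tcp [ 0.4917 -0.3118  0.1121] th 90.1 tilt 0.25 w 0.0479 F [-0.6 -0.  -1.1] j1,7 [0.21 2.29]
shift mm [-1.7  1.3  9.6] yaw 0.1
```

View pics/w8.png

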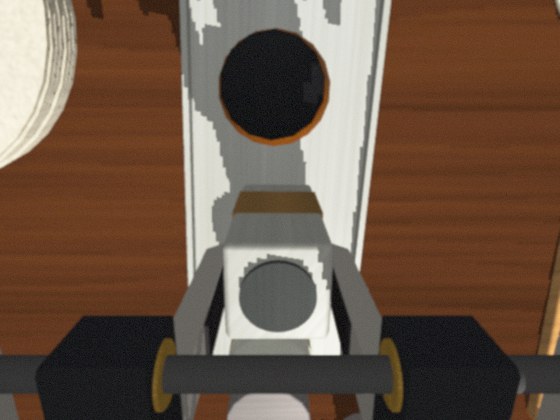

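The tin sits square in the jaws, between the bottle at (274,85) and the jar at (270,400), inside the tray walls. Lower and release.

```bash
python3 -m handwheel '1 0 0 0.004 0; 1 0 0 0.007 0; 1 0 0 0.0095 0; 1 0 0 0.0095 0; 1 0 0 0.0095 0'|tail -2; python3 go.py .493 -.3135 .1025 90; python3 -m handwheel '0.45 0 0 0 0; 0.3 0 0 0 0; 0.3 0 0 0 0; 0.2 0 0 0 0; 0.2 0 0 0 0';  python3 -m handwheel '0 0 0 0 0; 0 0 0 -0.03 0; 0 0 0 -0.07 0; 0 0 0 -0.10 0; 0 0 0 -0.13 0'|tail -1; python3 go.py .601 .0305 .23 90
```

```text
ft_force: [0.2, -0.4, -1.6]
gripper_width: 0.0476
t 19.2 tcp [ 0.4923 -0.3125  0.1042] th 90.0 tilt 0.16 w 0.0476 F [ 0.2 -0.4 -1.6] j1,7 [0.22 2.29]
shift mm [-1.   0.7  1.7] yaw 0.0
time: 19.7
ee_pos: [0.4924, -0.3126, 0.1043]
eef_rot: [-2.219, -2.221, 0.003]
ft_force: [0.2, 0.5, -0.3]
gripper_width: 0.0747
gripper_width: 0.0943
t 20.2 tcp [ 0.4926 -0.3125  0.2357] th 90.0 tilt 0.13 w 0.0943 F [ 0.4  0.8 -0.3] j1,7 [0.17 2.23]
shift mm [342.9 108.7   5.3] yaw 0.0
```

```bash
python3 -m handwheel '0 0.03 0.01 0 0; 0 0.07 0.022 0 0; 0 0.11 0.034 0 0; 0 0.15 0.047 0 0; 0 0.19 0.06 0 0'|tail -1;python3 -m handwheel '0 0.04 0.01 0 0; 0 0.08 0.015 0 0; 0 0.11 0.02 0 0; 0 0.125 0.02 0 0; 0 0.125 0.02 0 0'|tail -1; python3 go.py .601 .0305 .23 90
python3 - <<'E'
from cell import arm
import cv2,numpy as np
c=arm.camera("wrist"); cv2.imwrite("pics/w9.png",c["image"]); np.savez("w9.npz",**c)
c=arm.camera("top"); cv2.imwrite("pics/t9.png",c["image"]); np.savez("t9.npz",**c)
c=arm.camera("scene"); cv2.imwrite("pics/s9.png",c["image"]); np.savez("s9.npz",**c)
E
```

```text
gripper_width: 0.094
gripper_width: 0.0941
t 21.2 tcp [0.5725 0.0058 0.2354] th 90.2 tilt 0.13 w 0.0941 F [-0.5  0.4 -0.7] j1,7 [-0.3  1.6]
shift mm [24.6 28.6  5.4] yaw 0.2
```

View pics/w9.png

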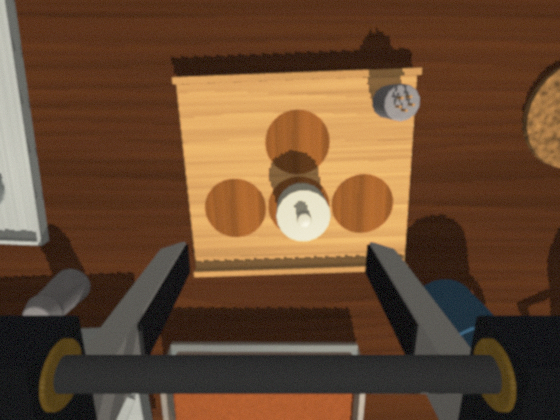

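View pics/s9.png

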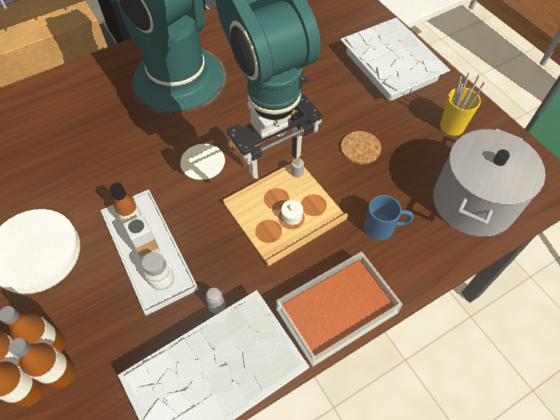

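All three items stand upright on the tray, at (127,205), (140,235) and (157,268) in the scene view. In the wrist view the salt lid is at (302.5,212.5), and the empty marks are at (297,140), (235,208) and (362,203).

```bash
python3 - <<'E'
import numpy as np
from h import *
c=np.load("w9.npz")
for n,p,z in [("salt",(302.5,212.5),.05),("bm",(297,141),.012),("tinm",(235.5,208),.012),("jarm",(362,203.5),.012)]: print(n,ray(c,*p,z).round(4))
E
python3 -m handwheel '0 0.012 0.014 0 0; 0 0.025 0.028 0.01 0; 0 0.025 0.028 0.04 0; 0 0.025 0.028 0.07 0; 0 0.025 0.028 0.1 0'|tail -1;python3 go.py .601 .031 .049 90
```

```text
salt [0.5995 0.0317 0.05  ]
bm [0.5353 0.0271 0.012 ]
tinm [ 0.6071 -0.0378  0.012 ]
jarm [0.6016 0.098  0.012 ]
gripper_width: 0.0937
t 21.85 tcp [0.6004 0.0252 0.1347] th 89.8 tilt 0.13 w 0.0937 F [ 0.6 -0.5 -0.9] j1,7 [-0.3  1.6]
shift mm [ 6.   0.7 85.6] yaw -0.2
```

```bash
python3 -m handwheel '0 0.003 0 0.02 0; 0 0.006 0 0.045 0; 0 0.006 0 0.065 0; 0.1 0.006 0 0.082 0; 0.2 0.006 0 0.086 0'|tail -2; python3 go.py .601 .031 .049 90;python3 -m handwheel '1 0 0 0 0; 1 0 0 0 0; 1 0 0 0 0; 1 0 0 0 0; 1 0 0 0 0' 20|tail -2;python3 go.py .601 .031 .049 90
```

```text
ft_force: [-0.3, 0.4, -0.1]
gripper_width: 0.0811
t 22.35 tcp [0.5993 0.0291 0.047 ] th 89.7 tilt 0.27 w 0.0811 F [-0.3  0.4 -0.1] j1,7 [-0.28  1.62]
shift mm [ 1.9  1.7 -2. ] yaw -0.3
ft_force: [-1.3, -0.7, 6.6]
gripper_width: 0.0525
t 22.85 tcp [0.5998 0.0291 0.0478] th 89.7 tilt 0.21 w 0.0525 F [-1.3 -0.7  6.6] j1,7 [-0.28  1.62]
shift mm [ 1.9  1.1 -1.2] yaw -0.3
```

```bash
python3 -m handwheel '1 0 0 -0.005 0; 1 0 0 -0.02 0; 1 0 0 -0.045 0; 1 0 0 -0.07 0; 1 0 0 -0.09 0'|tail -2; python3 - <<'E'
import cv2,numpy as np
from h import *
for f,(y0,y1,x0,x1) in [("top0",(215,280,125,190)),("scene0",(125,172,335,388)),("scene0",(125,172,335,388))]:
    c=np.load(f+".npz");im=c["image"];hsv=cv2.cvtColor(im,cv2.COLOR_BGR2HSV)
    m=((hsv[...,2]>(135 if f=="top0" else 125))).astype(np.uint8); m2=np.zeros_like(m); m2[y0:y1,x0:x1]=m[y0:y1,x0:x1]
    m2=cv2.morphologyEx(m2,cv2.MORPH_CLOSE,np.ones((5,5),np.uint8))
    cn=max(cv2.findContours(m2,0,1)[0],key=cv2.contourArea); 
    P=np.array([ray(c,*p,.008)[:2] for p in cn[:,0]],np.float32)
    print(f,cv2.minEnclosingCircle(P),cv2.fitEllipse(P))
E
python3 go.py .51 .3137 .13 90
```

```text
ft_force: [-0.0, -0.0, -2.1]
gripper_width: 0.0524
top0 ((0.5098590850830078, 0.31350177526474), 0.0557846762239933) ((0.5100480318069458, 0.3137066960334778), (0.10829157382249832, 0.10879486799240112), 49.556007385253906)
scene0 ((0.509367048740387, 0.312064528465271), 0.059290096163749695) ((0.5091015696525574, 0.3130355775356293), (0.10820470005273819, 0.11370465159416199), 60.445552825927734)
scene0 ((0.509367048740387, 0.312064528465271), 0.059290096163749695) ((0.5091015696525574, 0.3130355775356293), (0.10820470005273819, 0.11370465159416199), 60.445552825927734)
t 23.35 tcp [0.6004 0.0293 0.1405] th 89.7 tilt 0.15 w 0.0524 F [-0.  -0.  -2.1] j1,7 [-0.31  1.59]
shift mm [283.9 -92.    9.9] yaw -0.3
```

```bash
python3 -m handwheel '1 0.02 -0.006 0 0; 1 0.05 -0.016 0 0; 1 0.085 -0.027 0 0; 1 0.125 -0.04 0 0; 1 0.165 -0.053 0 0'|tail -1;python3 -m handwheel '1 0.04 -0.013 0 0; 1 0.075 -0.025 0 0; 1 0.105 -0.034 0 0; 1 0.119 -0.039 0 0; 1 0.119 -0.039 0 0'|tail -1; python3 go.py .509 .3133 .044 90
```

```text
gripper_width: 0.0521
gripper_width: 0.0522
t 24.35 tcp [0.5088 0.3171 0.1419] th 89.8 tilt 0.08 w 0.0522 F [-0.6 -1.  -1. ] j1,7 [-0.77  1.05]
shift mm [-3.6  0.2 97.9] yaw -0.2
```

```bash
python3 -m handwheel '1 -0.004 0 0.02 0; 1 -0.004 0 0.045 0; 1 -0.004 0 0.07 0; 1 -0.004 0 0.085 0; 1 -0.004 0 0.088 0'|tail -1; python3 go.py .509 .3133 .044 90
python3 - <<'E'
from cell import arm
import cv2,numpy as np
c=arm.camera("scene"); cv2.imwrite("pics/s10.png",cv2.resize(c["image"][60:200,260:440],None,fx=3.3,fy=3.3))
c=arm.camera("wrist"); cv2.imwrite("pics/w10.png",c["image"])
E
```

```text
gripper_width: 0.0523
t 24.85 tcp [0.5087 0.3114 0.0528] th 89.7 tilt 0.19 w 0.0523 F [-0.7 -0.7 -1.7] j1,7 [-0.74  1.08]
shift mm [1.9 0.3 8.8] yaw -0.3
```

View pics/s10.png

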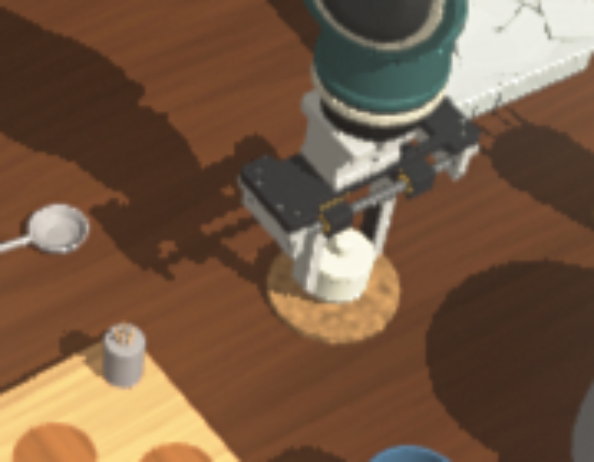

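View pics/w10.png

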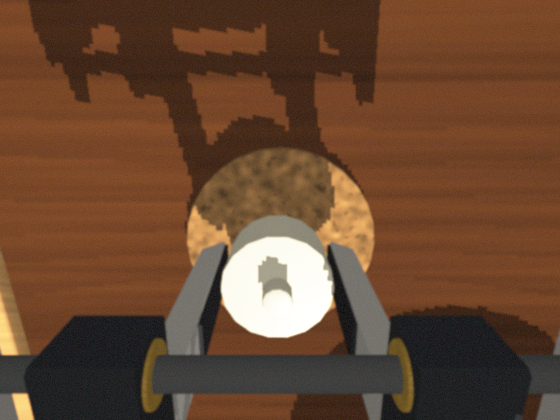

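The pot hangs level just above the trivet, centred in the wrist view at (278,285) against a trivet centre of about (281,235), the difference being its height. Lower and release.

```bash
python3 -m handwheel '1 0.001 0 0.003 0; 1 0.001 0 0.006 0; 1 0.001 0 0.008 0; 1 0.001 0 0.009 0; 1 0.001 0 0.009 0'|tail -2; python3 go.py .509 .3133 .044 90; python3 -m handwheel '0.42 0 0 0 0; 0.3 0 0 0 0; 0.3 0 0 0 0; 0.2 0 0 0 0; 0.2 0 0 0 0'|tail -2;  python3 -m handwheel '0 0 0 0 0; 0 0 0 -0.03 0; 0 0 0 -0.07 0; 0 0 0 -0.11 0; 0 0 0 -0.15 0'|tail -1;python3 -m handwheel '0 0 -0.03 -0.02 0; 0 0 -0.04 -0.03 0; 0 0 -0.04 -0.03 0; 0 0 -0.04 -0.03 0; 0 0 -0.04 -0.03 0'|tail -1
python3 - <<'E'
from cell import arm
import cv2,numpy as np
c=arm.camera("wrist"); cv2.imwrite("pics/w11.png",c["image"]); np.savez("w11.npz",**c)
c=arm.camera("scene"); cv2.imwrite("pics/s11.png",c["image"]); np.savez("s11.npz",**c)
E
python3 go.py .583 -.317 .24 90
```

```text
ft_force: [0.1, -0.0, -1.8]
gripper_width: 0.0523
t 25.45 tcp [0.5092 0.3134 0.0452] th 89.8 tilt 0.1 w 0.0523 F [ 0.1 -0.  -1.8] j1,7 [-0.74  1.09]
shift mm [-0.1 -0.2  1.2] yaw -0.2
ft_force: [-1.6, 0.5, -0.1]
gripper_width: 0.0744
gripper_width: 0.0937
gripper_width: 0.0941
t 27.05 tcp [0.4693 0.3132 0.2258] th 89.7 tilt 0.18 w 0.0937 F [ 0.  -1.  -0.5] j1,7 [-0.82  0.99]
shift mm [-629.7  116.7  -12.4] yaw -0.3
```

View pics/w11.png

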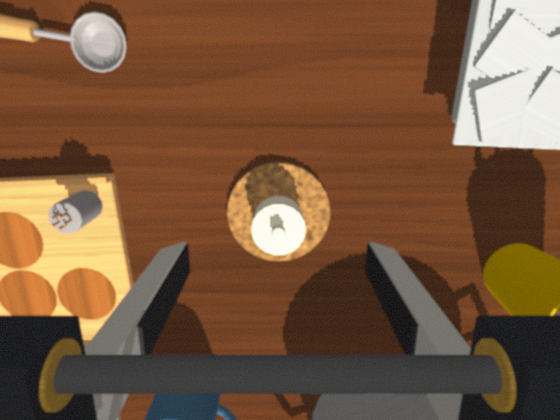

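View pics/s11.png

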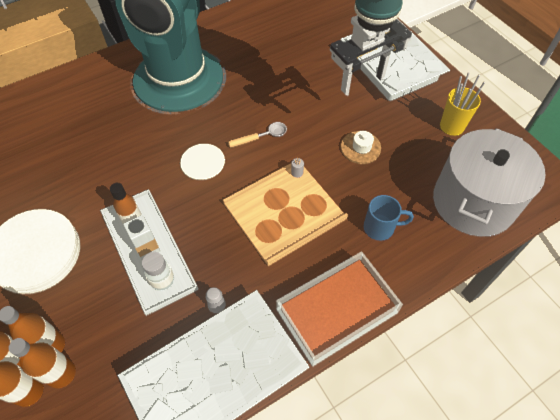

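```bash
python3 - <<'E'
import numpy as np
from h import *
c=np.load("w11.npz")
print("salt",ray(c,278.5,227,.046).round(4),"trivet",ray(c,278.5,211.5,.008).round(4))
for u,v in [(227,211),(330,211),(279,162),(279,261)]: print(ray(c,u,v,.008).round(4))
E
python3 -m handwheel '0 -0.03 0.01 -0.01 0; 0 -0.07 0.02 -0.02 0; 0 -0.11 0.03 -0.03 0; 0 -0.16 0.04 -0.03 0; 0 -0.21 0.05 -0.03 0'|tail -1;python3 -m handwheel '0 -0.045 0.008 0 0; 0 -0.09 0.016 0 0; 0 -0.135 0.024 0 0; 0 -0.18 0.032 0 0; 0 -0.225 0.04 0 0'|tail -1;python3 go.py .583 -.317 .24 90
```

```text
salt [0.5096 0.315  0.046 ] trivet [0.5062 0.315  0.008 ]
[0.5055 0.2603 0.008 ]
[0.5059 0.3697 0.008 ]
[0.4531 0.3157 0.008 ]
[0.5639 0.3154 0.008 ]
gripper_width: 0.0939
gripper_width: 0.094
t 28.05 tcp [ 0.5573 -0.1243  0.2564] th 89.7 tilt 0.21 w 0.094 F [1.  0.7 0.1] j1,7 [-0.21  1.87]
shift mm [-192.5   26.7   17. ] yaw -0.3
```

The salt pot is within about 3 mm of the trivet centre. Back to the tray for the jar.

```bash
python3 -m handwheel '0 -0.045 0.007 0 0; 0 -0.09 0.014 0 0; 0 -0.135 0.02 0 0; 0 -0.18 0.026 0 0; 0 -0.192 0.026 0 0'|tail -1;python3 go.py .583 -.317 .24 90
python3 - <<'E'
from cell import arm
import cv2,numpy as np
c=arm.camera("wrist"); cv2.imwrite("pics/w12.png",c["image"]); np.savez("w12.npz",**c)
E
```

```text
gripper_width: 0.094
t 28.55 tcp [ 0.5811 -0.3219  0.2558] th 89.4 tilt 0.37 w 0.094 F [-0.3 -0.1  0.3] j1,7 [0.11 2.21]
shift mm [ 5.   1.9 15.8] yaw -0.6
```

View pics/w12.png

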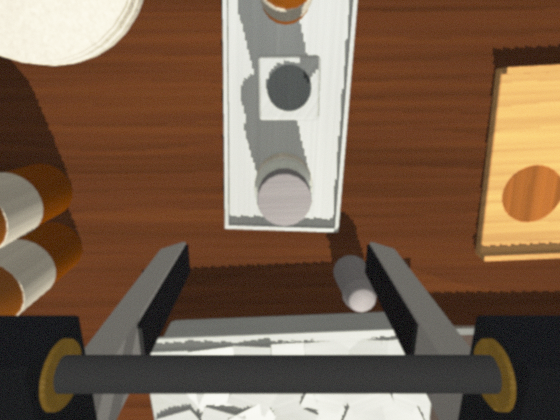

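The jar stands upright at (285,198), the tin at (289,88) and the bottle beyond at the top, all inside the tray. Descend on the jar.

```bash
python3 -m handwheel '0 0.005 0.001 0.02 0; 0 0.005 0.001 0.05 0; 0 0.005 0.001 0.08 0; 0 0.005 0.001 0.105 0; 0 0.005 0.001 0.125 0'|tail -1; python3 go.py .5831 -.3168 .0975 89.7
```

```text
gripper_width: 0.0942
t 29.1 tcp [ 0.5812 -0.3159  0.1285] th 89.5 tilt 0.4 w 0.0942 F [ 1.  -0.2 -0.3] j1,7 [0.13 2.25]
shift mm [-0.7  2.1 31. ] yaw -0.2
```

```bash
python3 -m handwheel '0 0 0.002 0.012 0; 0 0 0.002 0.022 0; 0.1 0 0.002 0.03 0; 0.2 0 0.002 0.031 0; 0.3 0 0.002 0.031 0'|tail -2; python3 go.py .5831 -.3168 .0975 89.7;python3 -m handwheel '1 0 0 0 0; 1 0 0 0 0; 1 0 0 0 0; 1 0 0 0 0; 1 0 0 0 0' 30|tail -2;python3 -m handwheel '1 0 0 0 0; 1 0 0 -0.005 0; 1 0 0 -0.02 0; 1 0 0 -0.045 0; 1 0 0 -0.07 0'|tail -2;python3 -m handwheel '1 0 0 -0.02 0; 1 0 0 -0.03 0; 1 0 0 -0.03 0; 1 0 0 -0.03 0; 1 0 0 -0.03 0'|tail -2;python3 go.py .598 .098 .22 90
```

```text
ft_force: [0.2, -0.2, -0.5]
gripper_width: 0.0737
t 29.6 tcp [ 0.5832 -0.3162  0.0979] th 89.5 tilt 0.39 w 0.0737 F [ 0.2 -0.2 -0.5] j1,7 [0.14 2.26]
shift mm [-0.6 -0.1  0.4] yaw -0.2
ft_force: [0.2, -0.8, 3.7]
gripper_width: 0.0474
ft_force: [0.8, -0.1, -3.0]
gripper_width: 0.0476
ft_force: [-1.0, -0.9, -3.4]
gripper_width: 0.0476
t 31.1 tcp [ 0.5832 -0.3156  0.1988] th 89.5 tilt 0.43 w 0.0476 F [-1.  -0.9 -3.4] j1,7 [0.11 2.22]
shift mm [413.6  10.7 -23. ] yaw -0.5
```

```bash
python3 - <<'E'
import numpy as np
from h import *
c=np.load("w12.npz"); print(ray(c,285,198.5,.104).round(4), "tin",ray(c,289,88,.114).round(4))
E
python3 -m handwheel '1 0.02 0 0 0; 1 0.055 0.001 0 0; 1 0.095 0.003 0 0; 1 0.135 0.004 0 0; 1 0.175 0.005 0 0'|tail -1;python3 -m handwheel '1 0.04 0.001 0 0; 1 0.08 0.002 0 0; 1 0.12 0.003 0 0; 1 0.16 0.004 0 0; 1 0.2 0.005 0 0'|tail -2; python3 go.py .598 .098 .106 90
```

```text
[ 0.5843 -0.3147  0.104 ] tin [ 0.4932 -0.3115  0.114 ]
gripper_width: 0.0478
ft_force: [0.0, -0.3, -2.7]
gripper_width: 0.0479
t 32.1 tcp [0.5957 0.0625 0.1955] th 89.5 tilt 0.56 w 0.0479 F [ 0.  -0.3 -2.7] j1,7 [-0.48  1.57]
shift mm [35.9  2.7 89.3] yaw -0.5
```

```bash
python3 -m handwheel '1 0.02 0.002 0 0; 1 0.035 0.002 0.01 0; 1 0.036 0.002 0.03 0; 1 0.036 0.002 0.055 0; 1 0.036 0.002 0.075 0'|tail -1; python3 go.py .5975 .098 .106 90
python3 - <<'E'
from cell import arm
import cv2,numpy as np
c=arm.camera("scene"); cv2.imwrite("pics/s13.png",cv2.resize(c["image"][110:260,210:380],None,fx=3.5,fy=3.5))
E
```

```text
gripper_width: 0.0474
t 32.6 tcp [0.5966 0.0973 0.1179] th 89.4 tilt 0.68 w 0.0474 F [ 0.3  0.3 -2.9] j1,7 [-0.5   1.55]
shift mm [ 0.8  1.  11.8] yaw -0.6
```

View pics/s13.png

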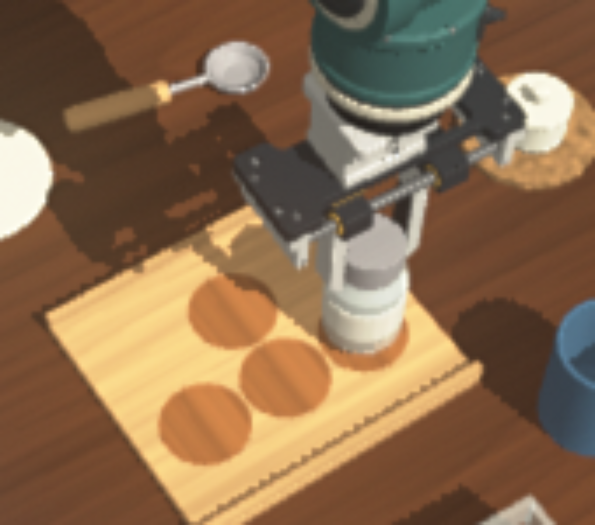

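The jar hangs upright just above its mark at (365,350). Lower and release.

```bash
python3 -m handwheel '1 0 0.001 0.004 0; 1 0 0.001 0.008 0; 1 0 0.001 0.0105 0; 1 0 0.001 0.012 0; 1 0 0.001 0.012 0'|tail -2; python3 go.py .5975 .098 .106 90; python3 -m handwheel '0.45 0 0 0 0; 0.3 0 0 0 0; 0.3 0 0 0 0; 0.2 0 0 0 0; 0.2 0 0 0 0'|tail -2;  python3 -m handwheel '0 0 0 0 0; 0 0 0 -0.03 0; 0 0 0 -0.07 0; 0 0 0 -0.11 0; 0 0 0 -0.14 0'|tail -1; python3 go.py .4935 -.312 .23 90
```

```text
ft_force: [-14.3, -4.1, 37.6]
gripper_width: 0.0475
t 33.15 tcp [0.597  0.0961 0.1061] th 89.3 tilt 0.75 w 0.0475 F [-14.3  -4.1  37.6] j1,7 [-0.49  1.55]
shift mm [1.9 0.4 0. ] yaw -0.7
ft_force: [-0.7, 0.2, -0.7]
gripper_width: 0.0748
gripper_width: 0.0941
t 34.15 tcp [0.599  0.0969 0.2484] th 89.3 tilt 0.67 w 0.0941 F [ 1.1  0.6 -0.2] j1,7 [-0.54  1.49]
shift mm [-410.  -100.5   21.6] yaw -0.7
```

That placement pressed with about 38 N, so I'll release slightly higher next time. Checking the jar.

```bash
python3 -m handwheel '0 -0.02 -0.02 0 0; 0 -0.04 -0.045 0 0; 0 -0.06 -0.06 0 0; 0 -0.06 -0.06 0 0; 0 -0.06 -0.06 0 0'|tail -1
python3 - <<'E'
from cell import arm
import cv2,numpy as np
for n in ["wrist","scene","top"]:
    c=arm.camera(n); cv2.imwrite(f"pics/{n}14.png",c["image"]); np.savez(f"{n}14.npz",**c)
E
python3 go.py .4935 -.312 .23 90
```

```text
gripper_width: 0.0937
t 34.8 tcp [0.5387 0.0383 0.2491] th 89.4 tilt 0.68 w 0.0938 F [ 0.2 -0.7 -0.1] j1,7 [-0.51  1.55]
shift mm [-350.7  -41.3   21.4] yaw -0.6
```

View pics/wrist14.png

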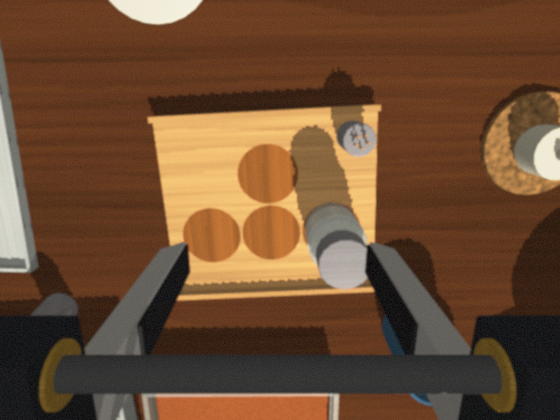

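View pics/scene14.png

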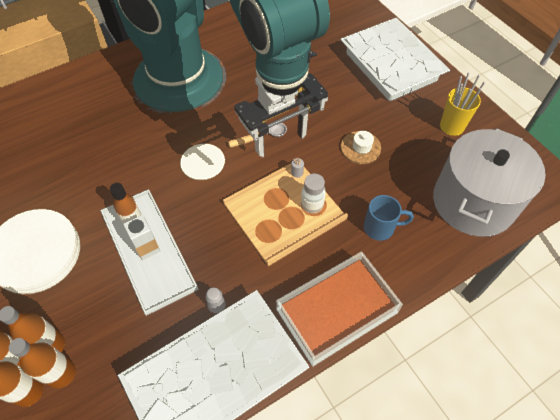

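```bash
python3 - <<'E'
import numpy as np,cv2
from h import *
c=np.load("wrist14.npz"); print("jar",ray(c,344,262,.112).round(4),"bm",ray(c,267,173,.012).round(4))
a=np.load("scene0.npz")["image"];b=np.load("scene14.npz")["image"]
cv2.imwrite("pics/cmp.png",np.hstack([cv2.resize(x[160:230,280:345],None,fx=6,fy=6,interpolation=cv2.INTER_CUBIC) for x in(a,b)]))
# template shift of the jar between the start and now
T=a[172:215,303:329]; r=cv2.matchTemplate(b[160:228,290:342],T,cv2.TM_CCOEFF_NORMED); print(r.max(),np.unravel_index(r.argmax(),r.shape),"start (12,13)")
E
python3 -m handwheel '0 -0.03 -0.004 0 0; 0 -0.07 -0.008 0 0; 0 -0.11 -0.012 0 0; 0 -0.15 -0.017 0 0; 0 -0.19 -0.022 0 0'|tail -1;python3 -m handwheel '0 -0.04 -0.004 0 0; 0 -0.08 -0.008 0 0; 0 -0.12 -0.012 0 0; 0 -0.15 -0.017 0 0; 0 -0.16 -0.019 0 0'|tail -1; python3 go.py .4935 -.312 .23 90
```

```text
jar [0.5944 0.0955 0.112 ] bm [0.5356 0.0267 0.012 ]
0.9500614 (np.int64(12), np.int64(12)) start (12,13)
gripper_width: 0.0942
gripper_width: 0.094
t 35.8 tcp [ 0.4936 -0.3152  0.251 ] th 89.3 tilt 0.77 w 0.094 F [ 0.1  0.9 -1.4] j1,7 [0.03 2.27]
shift mm [ 3.3  0.1 21. ] yaw -0.7
```

View pics/cmp.png

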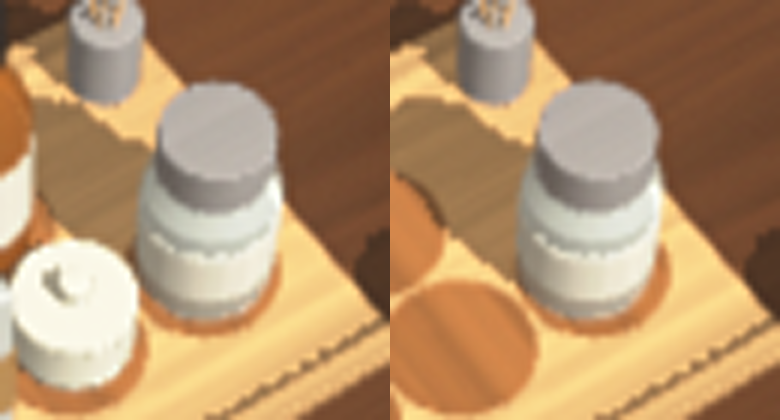

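The jar is within about 4 mm of its start spot (1–1.5 px in the scene view) and upright. Now the tin.

```bash
python3 -m handwheel '0 0.003 -0.001 0.03 0; 0 0.003 -0.001 0.06 0; 0 0.003 -0.001 0.09 0; 0 0.003 -0.001 0.115 0; 0 0.003 -0.001 0.13 0'|tail -1; python3 go.py .4926 -.3125 .105 90;python3 -m handwheel '0 0 0 0.008 0; 0 0 0 0.013 0; 0.1 0 0 0.015 0; 0.2 0 0 0.015 0; 0.3 0 0 0.015 0'|tail -2; python3 go.py .4926 -.3125 .105 90
```

```text
gripper_width: 0.094
t 36.3 tcp [ 0.4912 -0.3117  0.1189] th 89.4 tilt 0.85 w 0.094 F [ 0.2 -0.1  0.4] j1,7 [0.09 2.35]
shift mm [-0.7  1.6 13.9] yaw -0.6
ft_force: [0.3, 0.7, -0.2]
gripper_width: 0.0732
t 36.8 tcp [ 0.4913 -0.312   0.1046] th 89.4 tilt 0.8 w 0.0732 F [ 0.3  0.7 -0.2] j1,7 [0.1  2.36]
shift mm [-0.5  1.3 -0.4] yaw -0.6
```

```bash
python3 -m handwheel '1 0 0 0 0; 1 0 0 0 0; 1 0 0 0 0; 1 0 0 0 0; 1 0 0 0 0' 30|tail -1;python3 -m handwheel '1 0 0 0 0; 1 0 0 -0.005 0; 1 0 0 -0.02 0; 1 0 0 -0.045 0; 1 0 0 -0.07 0'|tail -2;python3 -m handwheel '1 0.02 0 -0.02 0; 1 0.05 0.01 -0.03 0; 1 0.09 0.025 -0.03 -2; 1 0.13 0.045 -0.03 -4; 1 0.17 0.065 -0.03 -5.5'|tail -2;python3 go.py .604 -.037 .2 95
```

```text
gripper_width: 0.0478
ft_force: [0.6, 0.5, -2.4]
gripper_width: 0.0479
ft_force: [1.2, -1.0, -1.7]
gripper_width: 0.0477
t 38.3 tcp [ 0.5599 -0.1408  0.206 ] th 94.9 tilt 0.75 w 0.0477 F [ 1.2 -1.  -1.7] j1,7 [-0.23  2.04]
shift mm [99.6 52.9  4.9] yaw -0.1
```

```bash
python3 -m handwheel '1 0.035 0.018 0 0; 1 0.07 0.037 0 0; 1 0.092 0.05 0 0; 1 0.1 0.053 0.005 0; 1 0.1 0.053 0.02 0'|tail -1;python3 go.py .604 -.037 .1135 95;python3 -m handwheel '1 0 0 0.015 0; 1 0 0 0.03 0; 1 0 0 0.045 0; 1 0 0 0.06 0; 1 0 0 0.06 0'|tail -1;python3 go.py .604 -.037 .1135 95
python3 - <<'E'
from cell import arm
import cv2,numpy as np
c=arm.camera("scene"); cv2.imwrite("pics/s15.png",cv2.resize(c["image"][110:260,210:380],None,fx=3.5,fy=3.5))
E
```

```text
gripper_width: 0.048
t 38.8 tcp [ 0.6047 -0.0359  0.1858] th 95.0 tilt 0.63 w 0.048 F [-0.2 -0.5 -2. ] j1,7 [-0.36  1.87]
shift mm [-0.7 -0.1 72.4] yaw -0.0
gripper_width: 0.0481
t 39.3 tcp [ 0.603  -0.0366  0.1234] th 95.0 tilt 0.8 w 0.0481 F [-0.5 -0.5 -1.7] j1,7 [-0.34  1.9 ]
shift mm [-0.4  1.1  9.9] yaw -0.0
```

View pics/s15.png

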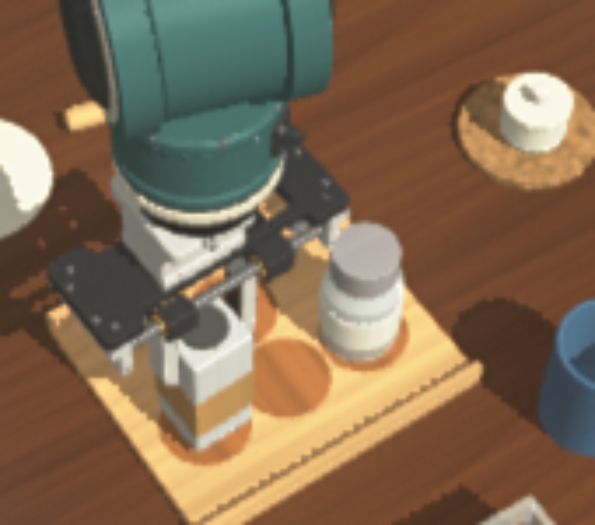

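The tin hangs upright just above its mark at (205,440). Lower gently.

```bash
python3 -m handwheel '1 0 0.001 0.003 0; 1 0 0.001 0.006 0; 1 0 0.001 0.0085 0; 1 0 0.001 0.0095 0; 1 0 0.001 0.0095 0'|tail -2; python3 go.py .604 -.037 .1126 95
```

```text
ft_force: [-0.7, 0.0, -1.8]
gripper_width: 0.0476
t 39.85 tcp [ 0.6045 -0.0365  0.1152] th 95.0 tilt 0.73 w 0.0476 F [-0.7  0.  -1.8] j1,7 [-0.33  1.9 ]
shift mm [-0.4 -0.5  2.7] yaw -0.0
```

```bash
python3 -m handwheel '1 0 0 0.001 0; 1 0 0 0.0015 0; 1 0 0 0.002 0; 1 0 0 0.002 0; 1 0 0 0.002 0'|tail -2; python3 go.py .604 -.037 .1126 95;  python3 -m handwheel '0.45 0 0 0 0; 0.3 0 0 0 0; 0.3 0 0 0 0; 0.2 0 0 0 0; 0.2 0 0 0 0'|tail -2;  python3 -m handwheel '0 0 0 0 0; 0 0 0 -0.03 0; 0 0 0 -0.07 0; 0 0 0 -0.10 0; 0 0 0 -0.13 0'|tail -1; python3 go.py .404 -.3122 .25 90
```

```text
ft_force: [-0.3, -0.2, -2.0]
gripper_width: 0.0475
t 40.35 tcp [ 0.6044 -0.0365  0.1132] th 95.0 tilt 0.73 w 0.0475 F [-0.3 -0.2 -2. ] j1,7 [-0.33  1.9 ]
shift mm [-0.4 -0.5  0.6] yaw -0.0
ft_force: [-0.4, -0.5, 0.5]
gripper_width: 0.0746
gripper_width: 0.0937
t 41.35 tcp [ 0.6058 -0.0358  0.2448] th 95.0 tilt 0.7 w 0.0937 F [-0.1  0.5  0.1] j1,7 [-0.38  1.84]
shift mm [-258.  -225.    -1.4] yaw 5.0
```

```bash
python3 -m handwheel '0 -0.02 -0.02 0 1; 0 -0.05 -0.045 0 2; 0 -0.08 -0.07 0 3; 0 -0.11 -0.095 0 4; 0 -0.14 -0.12 0 5'|tail -1; python3 go.py .404 -.3122 .25 90;python3 -m handwheel '0 -0.03 -0.025 0 0; 0 -0.06 -0.05 0 0; 0 -0.09 -0.08 0 0; 0 -0.11 -0.1 0 0; 0 -0.12 -0.112 0 0'|tail -1; python3 go.py .404 -.3122 .25 90
python3 - <<'E'
from cell import arm
import cv2,numpy as np
for n in ["wrist","scene"]:
    c=arm.camera(n); cv2.imwrite(f"pics/{n}16.png",c["image"]); np.savez(f"{n}16.npz",**c)
a=np.load("scene0.npz")["image"];b=np.load("scene16.npz")["image"]
cv2.imwrite("pics/cmp2.png",np.hstack([cv2.resize(x[180:250,245:310],None,fx=6,fy=6,interpolation=cv2.INTER_CUBIC) for x in(a,b)]))
E
```

```text
gripper_width: 0.0938
t 41.85 tcp [ 0.4973 -0.1867  0.247 ] th 89.9 tilt 0.68 w 0.0938 F [ 0.8 -1.1 -0.1] j1,7 [-0.21  2.02]
shift mm [-125.6  -93.2   -1.3] yaw -0.1
gripper_width: 0.0939
t 42.35 tcp [ 0.3835 -0.3082  0.2492] th 89.8 tilt 0.66 w 0.0939 F [-0.3  0.3 -0.3] j1,7 [-0.01  2.31]
shift mm [-3.9 20.5 -1. ] yaw -0.2
```

View pics/cmp2.png

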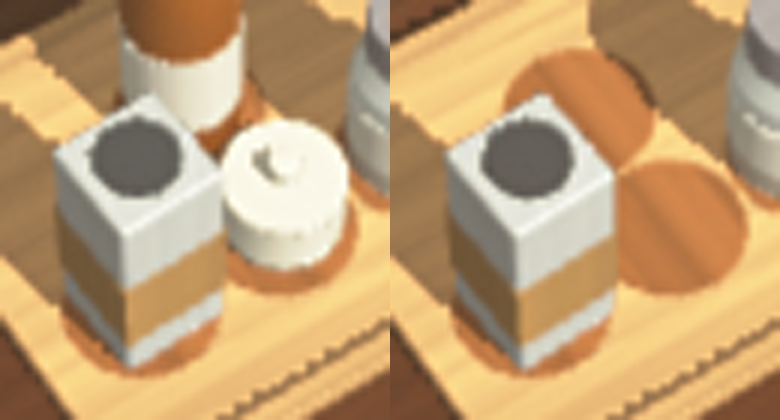

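View pics/wrist16.png

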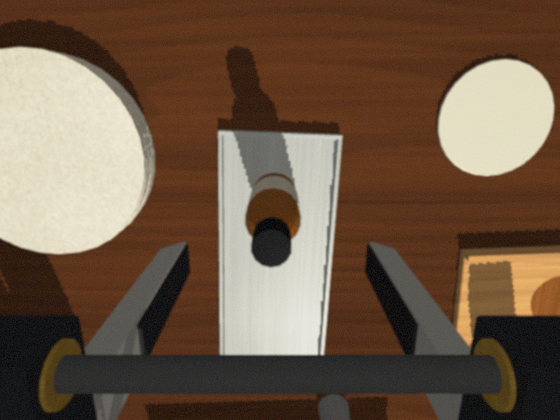

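The tin's start and now pictures match within a pixel. The bottle cap is at (271,243), with the bottle upright on the tray.

```bash
python3 - <<'E'
import numpy as np
from h import *
c=np.load("wrist16.npz"); print(ray(c,271.5,243,.159).round(4))
E
python3 -m handwheel '0 -0.004 0.015 0 0; 0 -0.004 0.02 0 0; 0 -0.004 0.02 0.02 0; 0 -0.004 0.02 0.04 0; 0 -0.004 0.02 0.06 0'|tail -1; python3 go.py .404 -.3122 .152 90
```

```text
[ 0.4017 -0.3117  0.159 ]
gripper_width: 0.0941
t 42.95 tcp [ 0.4044 -0.3109  0.188 ] th 89.9 tilt 0.66 w 0.0941 F [ 0.8  0.2 -0.2] j1,7 [0.03 2.37]
shift mm [-1.1 -0.  36. ] yaw -0.1
```

```bash
python3 -m handwheel '0 -0.001 -0.001 0.015 0; 0.1 -0.001 -0.001 0.028 0; 0.2 -0.001 -0.001 0.036 0; 0.3 -0.001 -0.001 0.036 0; 0.4 -0.001 -0.001 0.036 0'|tail -2;python3 go.py .404 -.3122 .152 90;python3 -m handwheel '1 0 0 0 0; 1 0 0 0 0; 1 0 0 0 0; 1 0 0 0 0; 1 0 0 0 0' 25|tail -2;python3 -m handwheel '1 0 0 0 0; 1 0 0 0 0; 1 0 0 0 0; 1 0 0 0 0; 1 0 0 0 0' 25|tail -2;python3 go.py .404 -.3122 .152 90
```

```text
ft_force: [0.1, -1.0, 0.4]
gripper_width: 0.0654
t 43.45 tcp [ 0.4033 -0.3121  0.1524] th 89.9 tilt 0.65 w 0.0654 F [ 0.1 -1.   0.4] j1,7 [0.06 2.42]
shift mm [-0.1  0.7  0.4] yaw -0.1
ft_force: [0.1, -0.6, 1.1]
gripper_width: 0.0295
ft_force: [0.1, 0.3, 0.2]
gripper_width: 0.0295
t 44.45 tcp [ 0.4033 -0.3122  0.1526] th 89.9 tilt 0.65 w 0.0295 F [0.1 0.3 0.2] j1,7 [0.06 2.42]
shift mm [0.  0.7 0.5] yaw -0.1
```

```bash
python3 -m handwheel '1 0 0 -0.01 0; 1 0 0 -0.03 0; 1 0 0 -0.055 0; 1 0 0 -0.08 0; 1 0 0 -0.09 0'|tail -1; python3 -m handwheel '1 0.02 0.008 0 0; 1 0.055 0.021 0 0; 1 0.09 0.035 0 0; 1 0.13 0.05 0 0; 1 0.17 0.065 0 0' |tail -2; python3 go.py .532 .025 .24 90
```

```text
gripper_width: 0.0299
ft_force: [-0.2, 0.1, -1.8]
gripper_width: 0.03
t 45.45 tcp [ 0.4701 -0.1406  0.243 ] th 89.9 tilt 0.58 w 0.03 F [-0.2  0.1 -1.8] j1,7 [-0.3  1.9]
shift mm [165.8  61.6   1.4] yaw -0.1
```

```bash
python3 -m handwheel '1 0.04 0.015 0 0; 1 0.08 0.03 0 0; 1 0.12 0.045 0 0; 1 0.15 0.056 0 0; 1 0.163 0.0615 0 0' |tail -2; python3 -m handwheel '1 0 0 0.02 0; 1 0 0 0.04 0; 1 0 0 0.06 0; 1 0 0 0.068 0; 1 0 0 0.068 0'|tail -2;python3 go.py .532 .025 .1606 90
python3 - <<'E'
from cell import arm
import cv2,numpy as np
c=arm.camera("scene"); cv2.imwrite("pics/s17.png",cv2.resize(c["image"][110:260,210:380],None,fx=3.5,fy=3.5))
E
```

```text
ft_force: [-0.9, 0.1, -1.6]
gripper_width: 0.0295
ft_force: [-0.3, 1.0, -1.9]
gripper_width: 0.0292
t 46.45 tcp [0.5311 0.0245 0.1721] th 90.0 tilt 0.71 w 0.0292 F [-0.3  1.  -1.9] j1,7 [-0.49  1.63]
shift mm [ 0.6  1.  11.5] yaw 0.0
```

View pics/s17.png

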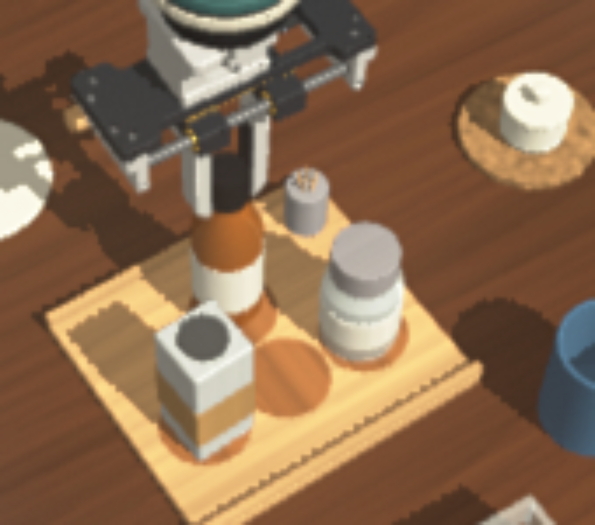

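The bottle hangs upright above its mark at (230,310), with tin and jar in place. Lower gently.

```bash
python3 -m handwheel '1 0 0.001 0.004 0; 1 0 0.001 0.007 0; 1 0 0.001 0.0095 0; 1 0 0.001 0.0105 0; 1 0 0.001 0.0105 0'|tail -2; python3 go.py .532 .025 .1606 90;python3 -m handwheel '1 0 0 0.0005 0; 1 0 0 0.0008 0; 1 0 0 0.001 0; 1 0 0 0.001 0; 1 0 0 0.001 0'|tail -2; python3 go.py .532 .025 .1606 90
```

```text
ft_force: [0.0, -0.2, -2.1]
gripper_width: 0.0292
t 47.0 tcp [0.5325 0.0246 0.1624] th 90.0 tilt 0.64 w 0.0292 F [ 0.  -0.2 -2.1] j1,7 [-0.48  1.64]
shift mm [ 0.4 -0.5  1.8] yaw 0.0
ft_force: [0.1, 0.4, -2.1]
gripper_width: 0.0297
t 47.5 tcp [0.5325 0.0246 0.1615] th 90.0 tilt 0.64 w 0.0297 F [ 0.1  0.4 -2.1] j1,7 [-0.48  1.64]
shift mm [ 0.4 -0.5  0.9] yaw 0.0
```

```bash
python3 -m handwheel '1 0 0 0.0005 0; 1 0 0 0.001 0; 1 0 0 0.001 0; 1 0 0 0.001 0; 1 0 0 0.001 0'|tail -2;python3 -m handwheel '0.6 0 0 0 0; 0.4 0 0 0 0; 0.4 0 0 0 0; 0.4 0 0 0 0; 0.3 0 0 0 0'|tail -2;python3 -m handwheel '0.2 0 0 0 0; 0.2 0 0 0 0; 0 0 0 -0.02 0; 0 0 0 -0.05 0; 0 0 0 -0.08 0'|tail -2;python3 -m handwheel '0 0 -0.02 -0.02 0; 0 0 -0.06 -0.03 0; 0 0 -0.1 -0.04 0; 0 0 -0.14 -0.04 0; 0 0 -0.14 -0.04 0'|tail -2
python3 - <<'E'
from cell import arm
import cv2,numpy as np
for n in ["wrist","scene","top"]:
    c=arm.camera(n); cv2.imwrite(f"pics/{n}18.png",c["image"]); np.savez(f"{n}18.npz",**c)
a=np.load("scene0.npz")["image"];b=np.load("scene18.npz")["image"]
cv2.imwrite("pics/cmp3.png",np.hstack([cv2.resize(x[140:260,245:335],None,fx=4.4,fy=4.4,interpolation=cv2.INTER_CUBIC) for x in(a,b)]))
E
python3 go.py .4 .02 .25 90
```

```text
ft_force: [0.4, -0.1, 0.5]
gripper_width: 0.0293
ft_force: [-0.6, 0.5, 0.1]
gripper_width: 0.0613
ft_force: [-0.2, -0.1, 0.9]
gripper_width: 0.0931
ft_force: [0.7, -0.4, 0.1]
gripper_width: 0.0937
t 49.65 tcp [0.3939 0.0253 0.283 ] th 90.0 tilt 0.62 w 0.094 F [-0.   0.2  0.1] j1,7 [-0.62  1.38]
shift mm [-5.1  6.4 33. ] yaw 0.0
```

View pics/cmp3.png

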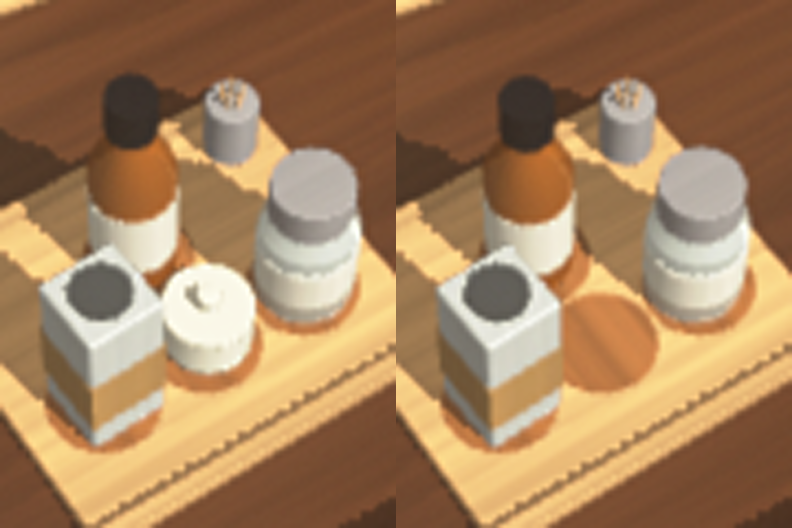

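View pics/wrist18.png

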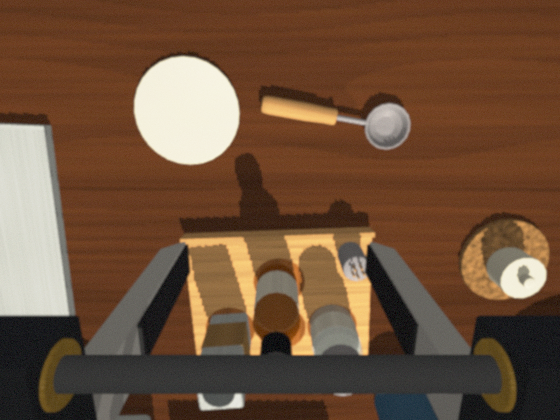

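View pics/scene18.png

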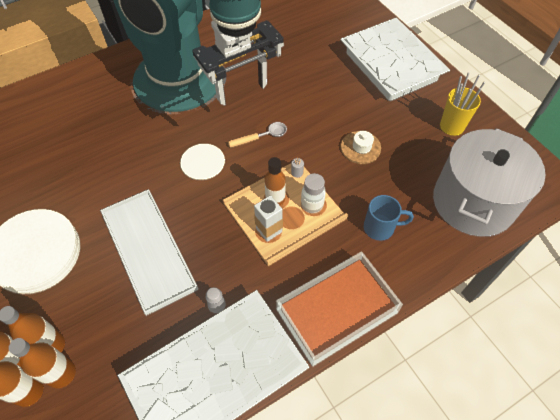

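Everything is upright. The side-by-side crops (4.4×) match, except the jar sits about 8 crop px to the left, roughly 4 mm. The gripper is clear of everything, so I'm handing in.

```bash
python3 -c "
from cell import arm
print(arm.job_done()); print(arm.get_state()['time'])"
```

```text
the job is handed in; nothing more can be done
None
the job is handed in; nothing more can be done
```

The job is handed in, at about 50 s of the 128 s allowed; no verdict was reported. I moved the bottle, jar and tin onto the tray, set the salt pot on the trivet, then put all three back on the board.

My last checks from the pictures:
- **Tray stage:** all three stood upright inside the tray before I lifted the salt pot. It had not visibly moved by then.
- **Salt pot:** it stands upright about 3 mm from the middle of the trivet by the wrist camera. That camera and the top camera differ by about 4 mm on where the trivet's centre is, which is still well within the 15 mm limit.
- **Bottle and tin:** both are upright and match their starting pictures to about a pixel, or 2–3 mm.
- **Jar:** it is upright but about 4–5 mm from its starting spot, because I pressed it down with about 38 N before letting go. This is within the 15 mm limit. The force briefly came close to 40 N at the wrist, well under the wrist limit of 120 N. I lowered the other two more gently after that.
- **Mug and shaker:** both look unmoved in the last scene picture; I did not measure them. Nothing tipped over, and the gripper was open and clear of everything at hand-in.

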